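Short spin in the bench centrifuge

ROBOT

A 6-joint arm with a two-finger parallel gripper is mounted at the origin on a cart in front of the work surface, level with it; the furniture and walls round the work are solid. World frame = base frame: x ahead of the robot, y to its left, z up, the work surface at z = 0. Lengths are in m, angles in rad, forces in N, time in s.
With the tool pointing down it reaches from about 0.25 to 0.8 m from the base axis. Payload 3.9 kg.
Tool frame: the origin (TCP) lies on the centre line of the jaws, within the pads' length; the fingertips stand 8 mm ahead of it and the grasp point (between the pads) lies 11 mm behind it; z points along the fingers, x is the direction in which the jaws open and shut, and the axes are right-handed (so a half turn about z gives the same grasp; the last joint's range is limited). The gripper opens to 85 mm and grips with 20 to 120 N. Pads are 22 mm wide; open, the fingers measure 114 mm over their backs; the gripper's body (76 mm by 85 mm) begins 54 mm behind the grasp point. The pads swing forward as they close: fully open they stand 13 mm farther back than shut.
Start: joints at [-1.285, 0.26, -0.138, 1.173, 0, 1.571], TCP at [0.148, -0.504, 0.239] pointing down, gripper open.
Joint ranges: [-2.78, 2.78], [-0.83, 1.72], [-1.28, 1.37], [-1.9, 2.12], [-1.57, 1.48], [-3.14, 3.14]. Speed limits (rad/s): [2.57, 2.57, 3.14, 3.14, 3.14, 3.14].

INTERFACE

Orientations are given as a 3x3 rotation matrix whose columns are the frame's x, y, z axes.
In Python, from workcell import sense, snapshot, order gives the robot as it stands.
- The arm moves only by the tool step_arm, never from a script. Its argument "motion" is a list of rows, each an object of numbers: "rx", "ry", "rz": the turn, a rotation vector about the tool's x, y, z in degrees; "dx", "dy", "dz": the shift along the tool's x, y, z in m; "hand": the opening, from 0 (shut) to 1 (fully open). In form: [{"rx": .., "ry": .., "rz": .., "dx": .., "dy": .., "dz": .., "hand": ..}, ...]. A call has 1 to 12 rows; each row shifts and turns the commanded pose from where the row before left it, along the tool's axes as they then stand; what a row does not reach is not made up. A row lasts 1/10 s, in which the tool goes at most 50 mm and 8.59 degrees, less where a joint would pass 70% of its speed; a pose out of reach is approached as far as the arm can. A call is refused whole if a number of a shift passes 0.05 or a number of a turn 8.59, either way. A call with a gripper value outside its range is refused whole. The fingers move at their own pace and stop on an object; the grip force is fixed at half the most. Time passes only in rows, so rows that do not move let the fingers close. It gives the time, the measured TCP pose, the force and the opening at its end, in the units of the state.
- sense(): the state, without advancing time (a new reading comes with each control period).
- snapshot(name): name is "scene" or "side" or "wrist"; returns a dict with "color" (420x560x3 uint8, red, green, blue), "K" (3x3 intrinsics, pixels), "R" (3x3) and "t" (3): a world point X has camera coordinates R X + t. Camera axes: x right, y down, z forward; pixel columns grow to the right and rows downward; lengths in m; the calibration is good to about 2 mm. A picture is of the moment at which its call begins. There is no depth.
- order.finish_job(): hands the job in, once; it reports no verdict.
The state is a dict: "time": time; "joint_positions": joint angles; "joint_velocities": joint speeds; "joint_efforts": joint torques, N m; "tcp_pos": TCP position; "orientation": TCP orientation; "wrist_force": force on the tool from outside, world axes, zero at the start; "moment": the same for the moment, N m; "opening": opening from 0.0 (shut) to 1.0 (fully open).
Only numpy, scipy, OpenCV 4.12 (cv2) and the standard library are available. Lean on these libraries where they do the work, as an engineer would, in place of code of your own. Each camera call takes 0.05 s, during which the arm holds its last target.

TASK

Give the tubes in the small bench centrifuge a short spin, pressing and pushing with the fingertips only (nothing is gripped): switch on the socket strip by pressing down the raised half of its red rocker, then push the open lid down until its spring catch snaps home, and last press the white short-spin key and keep it pressed, because the rotor only turns while that key is held. Finish with the white key still held down and the lid still latched. Leave the green and the red key alone, and do not lift or shift the vial rack, beaker, amber bottle or marker standing round the machine.

Things in the scene. Friction and masses are not known exactly. Their poses are not given: they have to be found in the camera images.
- centrifuge: Light grey bench centrifuge, fixed, 215 mm deep (x), 200 wide (y). Origin on the bench under its middle; x from its front (keys) to its back (hinge), y to its left side, z up. Dark key panel from x = -115 mm (44 mm high) rising 12 degrees to x = -52 mm (58 mm high); behind it the housing with the rotor, 103 mm high, to x = +100 mm.
- lid_hinge (a point): Fixed point of the centrifuge: middle of the lid's hinge axis (along the machine's y), at x = +85 mm, z = 106 mm in the machine's frame. The lid is a light grey plate with a round clear window, 160 mm wide, 18 mm thick, reaching 135 mm forward of the hinge (a lip 6 mm further); shut, its top is 124 mm above the bench.
- lid_front (a point): Where to push: on the lid's upper face, on its middle line, 15 mm behind the front edge. It turns with the lid: x and y lie in the lid's face (x from the front edge to the hinge), z is the outward normal. Measured from lid_hinge along these axes it lies at x = -120 mm, z = +18 mm.
- lid (a joint): Opening angle of the lid, rad: 0 hard down, about 0.015 shut and caught; starts at 0.5 to 0.75, front edge up. Stays where left when open beyond 0.5; springs up again if shut without catching. About 2 to 4 N down near its front edge moves it, about 7 N forces it past the catch; pushed hard down to its stop it is sure to catch.
- catch (a joint): Angle of the spring catch at the middle of the lid's front edge, rad: 0 at rest; the lid's tongue pushes it to about 0.2 in passing and it snaps back to about 0 when the lid is latched. It carries a blue release paddle (32 x 22 mm) in front of the housing, 70 to 76 mm above the bench; pressing that down frees the lid.
- spin_key_top (a point): Centre of the top of the white short-spin key with two dark triangles, the key furthest to the right seen from the front. Cap 20 x 24 mm (x, y), standing 6 mm proud of the panel and tilted with it 12 degrees to the front; the point's z points out of the key, x up the panel.
- spin_key (a joint): How far the white key is pressed, in m: 0 up, 0.0032 fully down (along the key's own axis); springs back. 1.2 N starts it moving, 4 N presses it fully.
- start_key (a joint): Travel of the green key with one white triangle, in m, 0 up, 0.0032 down. Same size, 74 mm to the left of the white key seen from the front. Not to be pressed.
- stop_key (a joint): Travel of the red key with a white square, in m, 0 up, 0.0032 down. Same size, 37 mm to the left of the white key. Not to be pressed.
- strip: White socket strip lying flat and fixed, 56 x 269 mm (x, y), 42 mm high round the rocker. Origin on the bench under its middle; y along its length, the end with the red rocker is at -y, towards the centrifuge. A pale grey plug stands 60 mm high in the socket 91 mm from the rocker.
- rocker (a point): The raised half of the red rocker of the strip: the point to press, on top, 46 mm above the bench, 6 mm towards the strip's own -x side from the middle line and at y = -84 mm in the strip's frame. The rocker is 24 mm (x) by 12 mm (y) in a well whose rim is 42 mm high.
- strip_switch (a joint): Angle of the red rocker in rad: 0 off (its -x half raised), 0.35 on (the -x half pressed in). No spring: stays where it is left. About 2 N moves it.
- rack: Blue rack of small vials, 62 x 175 mm, 39 mm high, loose; to the right of the centrifuge. Origin at its underside. Bystander.
- beaker: Small clear 45 mm beaker, 56 mm high, loose, to the right beyond the rack. Origin at its underside. Bystander.
- amber: Amber bottle with a black cap, 60 mm across, 122 mm high, loose, beyond the strip's far end. Origin at its underside. Bystander.
- marker: Red and white marker pen, 135 mm long, 16 mm thick, lying loose in front of the centrifuge. Origin at its underside. Bystander.

How it is judged:
By the outcome, as a careful person would: the job done as asked, in the order asked, and still so for the second after the job is handed in, while the arm keeps its last pose, push and grip.
It also fails if it takes over 48 s, if anything falls off the work surface, if the arm or the gripper's body presses on something with over 40 N, if the wrist force passes 120 N, or if a joint passes its speed limit or range.

## Working session

There is one attempt and no reset: what is moved stays moved. The work goes in short steps, Python scripts to look and compute and a tool call to move; the robot and the scene stay as the last step left them, time stands still between calls to the robot, and variables do not carry over. Pictures are saved under pics/ and viewed, and the job is handed in when it is done.

Besides the shell and the picture viewer there is one more tool, called after ">>>" in YAML: its name, and indented under it one key for each argument. step_arm: Moves the arm, as the interface text tells. Its arguments: {"type":"object","properties":{"motion":{"type":"array","items":{"type":"object","properties":{"rx":{"type":"number"},"ry":{"type":"number"},"rz":{"type":"number"},"dx":{"type":"number"},"dy":{"type":"number"},"dz":{"type":"number"},"hand":{"type":"number"}}}}},"required":["motion"]}

```bash
mkdir -p pics; ls; python3 - <<'E'
from workcell import sense, snapshot
import cv2,pickle
s=sense();print(s)
d={}
for n in("scene","side","wrist"):
    p=snapshot(n);d[n]=p;cv2.imwrite(f"pics/{n}0.png",p["color"][:,:,::-1]);print(n,p["K"],p["R"],p["t"])
pickle.dump(d,open("cams0.pkl","wb"))
E
```

```text
pics
{'time': 0.0, 'joint_positions': array([-1.28501083e+00,  2.60687710e-01, -1.39375481e-01,  1.17268710e+00,
       -3.32697777e-05,  1.57079514e+00]), 'joint_velocities': array([ 7.30789329e-04,  1.24669834e-03, -6.80741385e-04,  3.98746671e-04,
        4.92356899e-05, -1.00579058e-03]), 'joint_efforts': array([ 1.97372450e-03, -4.05677855e+01,  2.53922993e+01,  1.88218203e-02,
        4.88375626e-04,  4.58561360e-06]), 'tcp_pos': array([ 0.14780667, -0.5030737 ,  0.23846052]), 'orientation': array([[ 2.81911777e-01, -9.59440155e-01, -5.82763550e-04],
       [-9.59438342e-01, -2.81912377e-01,  1.86532929e-03],
       [-1.95396008e-03,  3.32673993e-05, -9.99998090e-01]]), 'wrist_force': array([-1.0328271 , -0.36479651,  0.67574041]), 'moment': array([ 0.07107009,  0.00229787, -0.0151724 ]), 'opening': 1.0023939983106507}
scene [[448.63016531   0.         281.18493987]
 [  0.         448.63016531 209.93778745]
 [  0.           0.           1.        ]] [[ 0.74164595 -0.67077596  0.00457031]
 [-0.318023   -0.35760591 -0.87805432]
 [ 0.5906121   0.64975197 -0.47853915]] [-0.3503649   0.22638047  1.24602703]
side [[534.69935642   0.         280.06738232]
 [  0.         534.69935642 213.38711902]
 [  0.           0.           1.        ]] [[ 0.99843658 -0.0555273  -0.00641161]
 [-0.04153735 -0.66029927 -0.749853  ]
 [ 0.03740373  0.74894699 -0.6615734 ]] [-0.47819811  0.08661903  1.6356489 ]
wrist [[300.37495746   0.         278.99029944]
 [  0.         300.37495746 210.19045588]
 [  0.           0.           1.        ]] [[ 0.28101772 -0.95970083 -0.00183225]
 [-0.92420157 -0.27113638  0.26895449]
 [-0.25861264 -0.07388761 -0.96315114]] [-0.52317331 -0.03419232  0.37899595]
```

View pics/scene0.png

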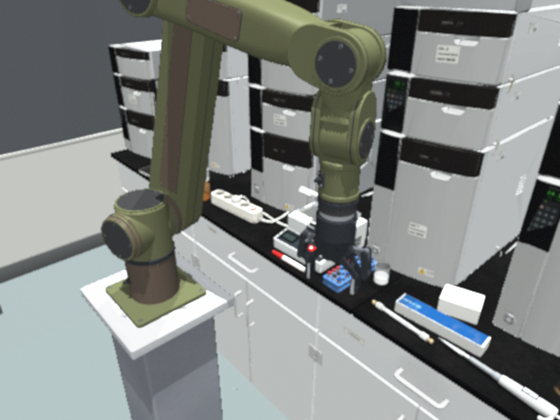

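View pics/side0.png

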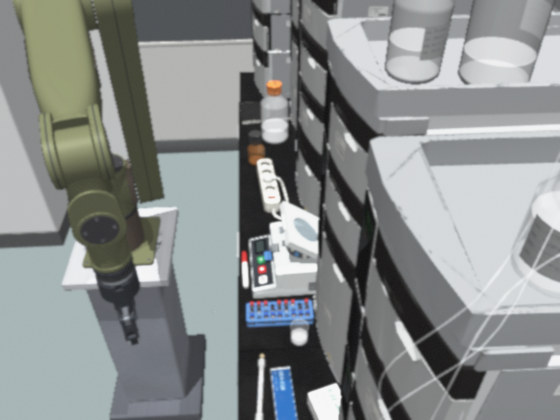

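View pics/wrist0.png

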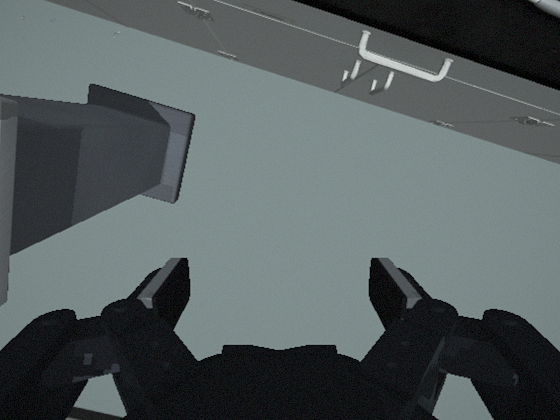

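```bash
python3 - <<'E'
import cv2
a=cv2.imread("pics/side0.png")[140:360,225:345]
cv2.imwrite("pics/side0c.png",cv2.resize(a[70:170],None,fx=6,fy=6,interpolation=cv2.INTER_CUBIC))
cv2.imwrite("pics/side0d.png",cv2.resize(a[0:90],None,fx=6,fy=6,interpolation=cv2.INTER_CUBIC))
b=cv2.imread("pics/scene0.png")[175:300,195:395]
cv2.imwrite("pics/scene0c.png",cv2.resize(b,None,fx=4,fy=4,interpolation=cv2.INTER_CUBIC))
E
```

```text
(no output)
```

View pics/side0c.png

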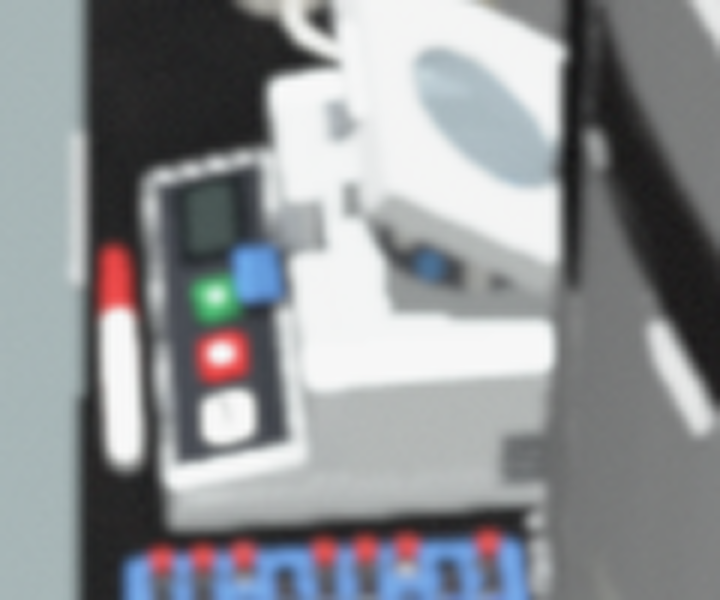

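View pics/side0d.png

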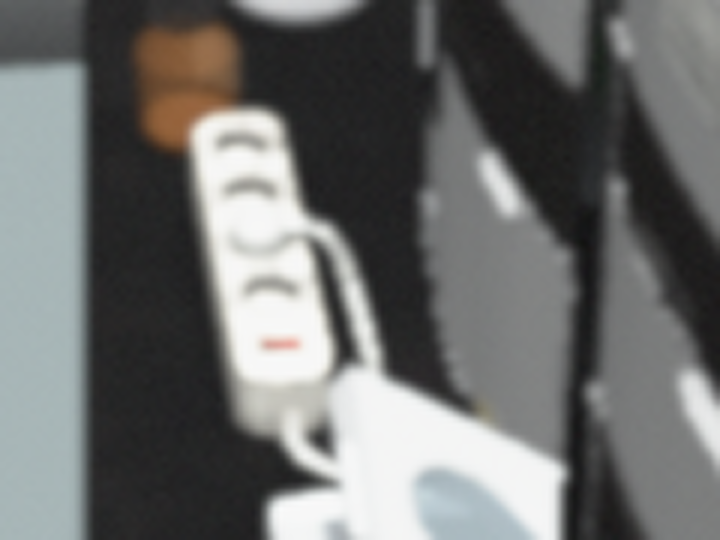

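View pics/scene0c.png

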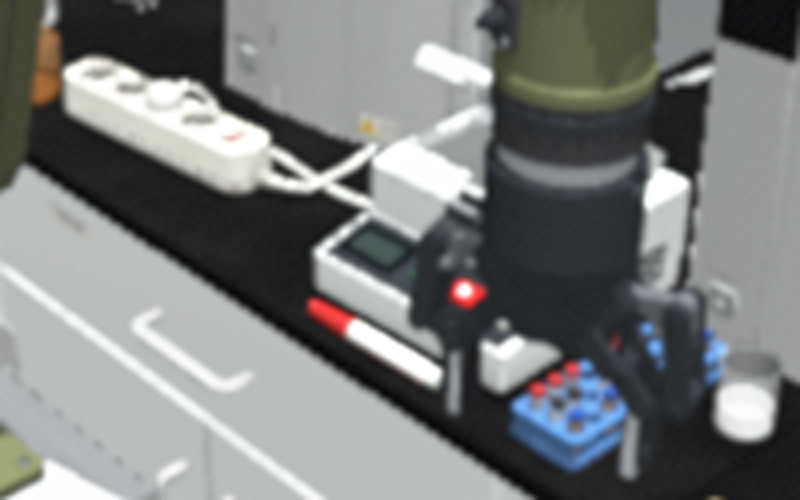

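```bash
cat > h.py <<'E'
import numpy as np,pickle
def proj(c,X):
    X=np.atleast_2d(X);p=X@c["R"].T+c["t"];p=p@c["K"].T;return p[:,:2]/p[:,2:]
def atz(c,uv,z):
    d=c["R"].T@np.linalg.inv(c["K"])@np.array([uv[0],uv[1],1.]);o=-c["R"].T@c["t"]
    return o+d*(z-o[2])/d[2]
def fr(x,y,a,P):
    P=np.atleast_2d(P).astype(float);c,s=np.cos(a),np.sin(a)
    return np.c_[x+c*P[:,0]-s*P[:,1],y+s*P[:,0]+c*P[:,1],P[:,2]]
E
python3 - <<'E'
from h import *
from scipy.optimize import least_squares
d=pickle.load(open("cams0.pkl","rb"));s=d["side"]
px=lambda u,v,y0=210:np.array([225+(u+.5)/6-.5,y0+(v+.5)/6-.5])
M=np.array([[-.115,.1,.044],[-.115,-.1,.044],[-.052,-.1,.103],[-.052,.1,.103],[-.115,-.1,0]])
U=np.array([px(145,175),px(165,485),px(315,385),px(268,80),px(170,525)])
K=np.array([px(228,415),px(222,355),px(216,297)])
for k in K: print(atz(s,k,.057))
def f(p):
    r=[(proj(s,fr(*p[:3],M))-U).ravel()]
    kk=np.array([[p[3],p[4],0],[p[3],p[4]+.037,0],[p[3],p[4]+.074,0]]);kk[:,2]=.044+(p[3]+.115)*np.tan(.2094)+.006
    r.append((proj(s,fr(*p[:3],kk))-K).ravel());return np.concatenate(r)
r=least_squares(f,[.5,-.3,0,-.085,-.07]);print(r.x,r.fun.round(2).reshape(-1,2))
for q,z in [((280,344),.045),((232,370),.042),((332,370),.042),((195,120),.042),((283,115),.042),((258,225),.060)]:print(atz(s,px(*q,140),z))
# scene view strip
c=d["scene"];q=lambda u,v:(195+(u+.5)/4-.5,175+(v+.5)/4-.5)
print('scene')
for uv,z in [((235,136),.045),((250,155),.042),((270,140),.042),((65,75),.042),((95,58),.042),((163,95),.06)]:print(atz(c,q(*uv),z))
E
```

```text
[ 0.4194048  -0.22716826  0.057     ]
[ 0.41779203 -0.19048101  0.057     ]
[ 0.41608043 -0.15366142  0.057     ]
[ 0.50248803 -0.14819214  0.04098202 -0.0863523  -0.07488719] [[-0.01 -0.78]
 [ 0.58 -0.74]
 [-1.24 -0.76]
 [ 0.33 -1.19]
 [ 0.4   3.15]
 [-0.05  0.06]
 [-0.01 -0.01]
 [ 0.06 -0.05]]
[0.4581196  0.13157051 0.045     ]
[0.4317444  0.11511765 0.042     ]
[0.48494898 0.11175249 0.042     ]
[0.41735902 0.34388361 0.042     ]
[0.46907953 0.34556395 0.042     ]
[0.4498981  0.21731312 0.06      ]
scene
[0.45696895 0.12907981 0.045     ]
[0.44832237 0.09791982 0.042     ]
[0.47874002 0.10724739 0.042     ]
[0.41691304 0.33350838 0.042     ]
[0.45915747 0.34487403 0.042     ]
[0.44023852 0.21054755 0.06      ]
```

```bash
cat >> h.py <<'E'
from scipy.spatial.transform import Rotation as Rn
def plan(p0,R0,p1,R1,n,hand=0):
    """rows (rounded) for straight line with n rows; returns list and end pose"""
    p=np.array(p0,float);R=np.array(R0)
    rows=[]
    for i in range(n):
        k=n-i
        d=R.T@((np.array(p1)-p)/k)
        w=Rn.from_matrix(R.T@R1).as_rotvec(degrees=True)/k
        d=d.round(4);w=w.round(2)
        # shift along the tool axes, then turn
        p=p+R@d;R=R@Rn.from_rotvec(w,degrees=True).as_matrix()
        r={k_:float(v) for k_,v in zip(("rx","ry","rz","dx","dy","dz"),list(w)+list(d)) if abs(v)>1e-9}
        r["hand"]=hand;rows.append(r)
    return rows,p,R
def down(a,tilt=0):
    """tool z down, tool x at yaw a; tilt (rad) about world y: top leans to -x"""
    x=np.array([np.cos(a),np.sin(a),0]);z=np.array([0,0,-1.]);R=np.c_[x,np.cross(z,x),z]
    return Rn.from_rotvec([0,-tilt,0]).as_matrix()@R
E
python3 - <<'E'
from h import *;import json
from workcell import sense
d=pickle.load(open("cams0.pkl","rb"));w=d["wrist"];s=sense()
T=s["orientation"];C=-w["R"].T@w["t"]
print("cam in tool",T.T@(C-s["tcp_pos"]),"\n",T.T@w["R"].T)
R1=down(.066)
rows,p,R=plan(s["tcp_pos"],T,[.42,.08,.27],R1,18)
Rc=R@(T.T@w["R"].T);Cc=p+R@T.T@(C-s["tcp_pos"])
cam=dict(K=w["K"],R=Rc.T,t=-Rc.T@Cc)
print(p,R);print("rocker px",proj(cam,[.4575,.13,.045]))
for r in rows:print(json.dumps(r))
E
```

```text
cam in tool [-0.00074559 -0.06851079 -0.13462571] 
 [[ 9.99999534e-01 -8.28068357e-04 -4.95552559e-04]
 [ 9.30830807e-04  9.63159585e-01  2.68928889e-01]
 [ 2.54604694e-04 -2.68929225e-01  9.63159907e-01]]
[0.41997785 0.07996846 0.26998321] [[ 9.97819547e-01  6.60010951e-02 -8.33389466e-05]
 [ 6.60010972e-02 -9.97819550e-01  2.17385975e-05]
 [-8.17224589e-05 -2.71916595e-05 -9.99999996e-01]]
rocker px [[314.50367773 144.95499332]]
{"rz": -4.3, "dx": -0.0268, "dy": -0.0236, "dz": -0.0017, "hand": 0}
{"rz": -4.3, "dx": -0.025, "dy": -0.0256, "dz": -0.0017, "hand": 0}
{"rz": -4.3, "dx": -0.023, "dy": -0.0274, "dz": -0.0017, "hand": 0}
{"rz": -4.3, "dx": -0.0209, "dy": -0.029, "dz": -0.0017, "hand": 0}
{"rz": -4.3, "dx": -0.0186, "dy": -0.0305, "dz": -0.0017, "hand": 0}
{"rx": -0.01, "rz": -4.3, "dx": -0.0163, "dy": -0.0318, "dz": -0.0017, "hand": 0}
{"rx": -0.01, "ry": 0.01, "rz": -4.3, "dx": -0.0139, "dy": -0.033, "dz": -0.0017, "hand": 0}
{"ry": 0.01, "rz": -4.3, "dx": -0.0113, "dy": -0.0339, "dz": -0.0017, "hand": 0}
{"rz": -4.3, "dx": -0.0088, "dy": -0.0347, "dz": -0.0017, "hand": 0}
{"rx": -0.01, "rz": -4.3, "dx": -0.0061, "dy": -0.0352, "dz": -0.0017, "hand": 0}
{"rx": -0.01, "ry": 0.01, "rz": -4.3, "dx": -0.0035, "dy": -0.0356, "dz": -0.0017, "hand": 0}
{"ry": 0.01, "rz": -4.3, "dx": -0.0008, "dy": -0.0357, "dz": -0.0017, "hand": 0}
{"rz": -4.3, "dx": 0.0019, "dy": -0.0357, "dz": -0.0017, "hand": 0}
{"rx": -0.01, "rz": -4.3, "dx": 0.0045, "dy": -0.0355, "dz": -0.0018, "hand": 0}
{"rx": -0.01, "ry": 0.01, "rz": -4.3, "dx": 0.0072, "dy": -0.035, "dz": -0.0017, "hand": 0}
{"rz": -4.3, "dx": 0.0098, "dy": -0.0344, "dz": -0.0018, "hand": 0}
{"rx": -0.01, "ry": 0.01, "rz": -4.3, "dx": 0.0123, "dy": -0.0336, "dz": -0.0018, "hand": 0}
{"rz": -4.31, "dx": 0.0148, "dy": -0.0325, "dz": -0.0017, "hand": 0}
```

>>> step_arm:
  motion:
    - {"rz":-4.3,"dx":-0.027,"dy":-0.024,"dz":-0.002,"hand":0}
    - {"rz":-4.3,"dx":-0.025,"dy":-0.0255,"dz":-0.002,"hand":0}
    - {"rz":-4.3,"dx":-0.023,"dy":-0.0275,"dz":-0.002,"hand":0}
    - {"rz":-4.3,"dx":-0.021,"dy":-0.029,"dz":-0.002,"hand":0}
    - {"rz":-4.3,"dx":-0.0185,"dy":-0.0305,"dz":-0.002,"hand":0}
    - {"rz":-4.3,"dx":-0.0165,"dy":-0.032,"dz":-0.002,"hand":0}
    - {"rz":-4.3,"dx":-0.014,"dy":-0.033,"dz":-0.002,"hand":0}
    - {"rz":-4.3,"dx":-0.0115,"dy":-0.034,"dz":-0.002,"hand":0}
    - {"rz":-4.3,"dx":-0.009,"dy":-0.0345,"dz":-0.002,"hand":0}

```text
invalid input
```

>>> step_arm:
  motion:
    - {"rz":-4.3,"dx":-0.006,"dy":-0.035,"dz":-0.002,"hand":0}
    - {"rz":-4.3,"dx":-0.0035,"dy":-0.0355,"dz":-0.002,"hand":0}
    - {"rz":-4.3,"dx":-0.001,"dy":-0.0355,"dz":-0.002,"hand":0}
    - {"rz":-4.3,"dx":0.002,"dy":-0.0355,"dz":-0.002,"hand":0}
    - {"rz":-4.3,"dx":0.0045,"dy":-0.0355,"dz":-0.002,"hand":0}
    - {"rz":-4.3,"dx":0.007,"dy":-0.035,"dz":-0.002,"hand":0}
    - {"rz":-4.3,"dx":0.01,"dy":-0.0345,"dz":-0.001,"hand":0}
    - {"rz":-4.3,"dx":0.0125,"dy":-0.0335,"hand":0}
    - {"rz":-4.3,"dx":0.015,"dy":-0.0325,"hand":0}

```text
invalid input
```

```bash
cat > snap.py <<'E'
import sys,cv2,pickle
from workcell import sense,snapshot
tag=sys.argv[1];d={"s":sense()}
for n in sys.argv[2:]:
    p=snapshot(n);d[n]=p;cv2.imwrite(f"pics/{n}{tag}.png",p["color"][:,:,::-1])
pickle.dump(d,open(f"cams{tag}.pkl","wb"));s=d["s"];print(s["time"],s["tcp_pos"],s["orientation"].round(4).tolist(),s["wrist_force"],s["opening"],s["joint_positions"].round(3))
E
python3 snap.py 1 wrist side scene
```

```text
0.15 [ 0.14784856 -0.50318404  0.23864298] [[0.2819, -0.9594, -0.0005], [-0.9594, -0.2819, 0.0015], [-0.0016, 0.0, -1.0]] [ 1.06876258 -0.16138992 -0.14392328] 0.9982399478620257 [-1.285  0.261 -0.139  1.173 -0.     1.571]
```

View pics/wrist1.png

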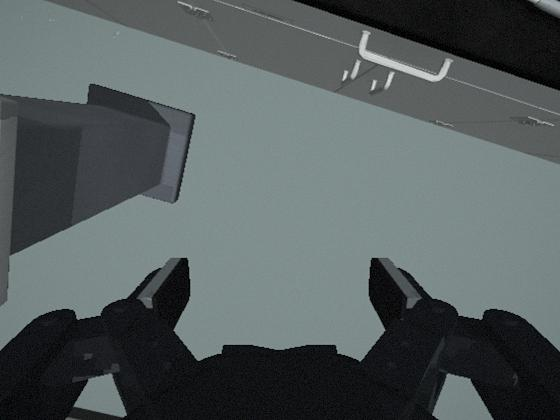

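View pics/scene1.png

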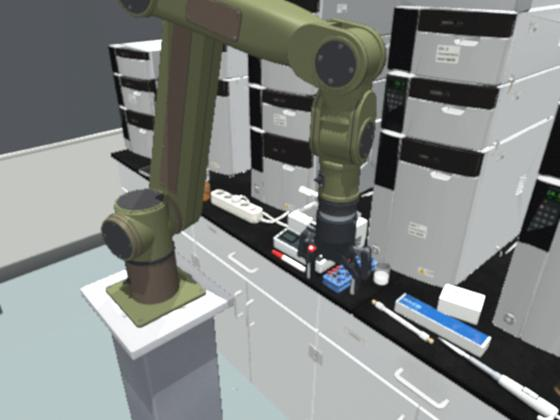

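>>> step_arm:
  motion:
    - {"rx":0,"ry":0,"rz":-4.3,"dx":-0.027,"dy":-0.024,"dz":-0.002,"hand":0}
    - {"rx":0,"ry":0,"rz":-4.3,"dx":-0.025,"dy":-0.0255,"dz":-0.002,"hand":0}
    - {"rx":0,"ry":0,"rz":-4.3,"dx":-0.023,"dy":-0.0275,"dz":-0.002,"hand":0}
    - {"rx":0,"ry":0,"rz":-4.3,"dx":-0.021,"dy":-0.029,"dz":-0.002,"hand":0}
    - {"rx":0,"ry":0,"rz":-4.3,"dx":-0.0185,"dy":-0.0305,"dz":-0.002,"hand":0}
    - {"rx":0,"ry":0,"rz":-4.3,"dx":-0.0165,"dy":-0.032,"dz":-0.002,"hand":0}
    - {"rx":0,"ry":0,"rz":-4.3,"dx":-0.014,"dy":-0.033,"dz":-0.002,"hand":0}
    - {"rx":0,"ry":0,"rz":-4.3,"dx":-0.0115,"dy":-0.034,"dz":-0.002,"hand":0}
    - {"rx":0,"ry":0,"rz":-4.3,"dx":-0.009,"dy":-0.0345,"dz":-0.002,"hand":0}

```text
time: 1.2
tcp_pos: [0.2843, -0.2099, 0.2575]
orientation: [[0.821, -0.57, 0.001], [-0.57, -0.821, -0.0], [0.001, -0.0, -1.0]]
wrist_force: [-0.1, -0.6, 0.4]
opening: 0.005
```

>>> step_arm:
  motion:
    - {"rx":0,"ry":0,"rz":-4.3,"dx":-0.006,"dy":-0.035,"dz":-0.002,"hand":0}
    - {"rx":0,"ry":0,"rz":-4.3,"dx":-0.0035,"dy":-0.0355,"dz":-0.002,"hand":0}
    - {"rx":0,"ry":0,"rz":-4.3,"dx":-0.001,"dy":-0.0355,"dz":-0.002,"hand":0}
    - {"rx":0,"ry":0,"rz":-4.3,"dx":0.002,"dy":-0.0355,"dz":-0.002,"hand":0}
    - {"rx":0,"ry":0,"rz":-4.3,"dx":0.0045,"dy":-0.0355,"dz":-0.002,"hand":0}
    - {"rx":0,"ry":0,"rz":-4.3,"dx":0.007,"dy":-0.035,"dz":-0.002,"hand":0}
    - {"rx":0,"ry":0,"rz":-4.3,"dx":0.01,"dy":-0.0345,"dz":0,"hand":0}
    - {"rx":0,"ry":0,"rz":-4.3,"dx":0.0125,"dy":-0.0335,"dz":0,"hand":0}
    - {"rx":0,"ry":0,"rz":-4.3,"dx":0.015,"dy":-0.0325,"dz":0,"hand":0}

```text
time: 2.1
tcp_pos: [0.4205, 0.0813, 0.2694]
orientation: [[0.998, 0.069, 0.0], [0.069, -0.998, -0.0], [0.0, 0.0, -1.0]]
wrist_force: [0.8, 0.3, 0.1]
opening: 0.001
```

```bash
python3 snap.py 1 wrist side scene
```

```text
2.1 [0.42052616 0.08125549 0.26941959] [[0.9976, 0.0694, 0.0005], [0.0694, -0.9976, -0.0001], [0.0005, 0.0001, -1.0]] [0.83972943 0.31108873 0.09692488] 0.0010282448727731495 [ 0.191  0.081 -0.283  1.206 -0.     1.692]
```

View pics/wrist1.png

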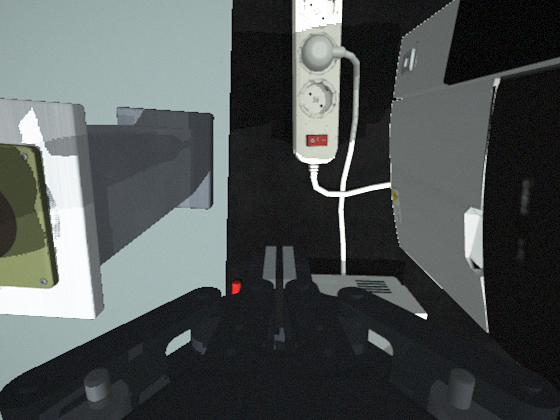

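View pics/scene1.png

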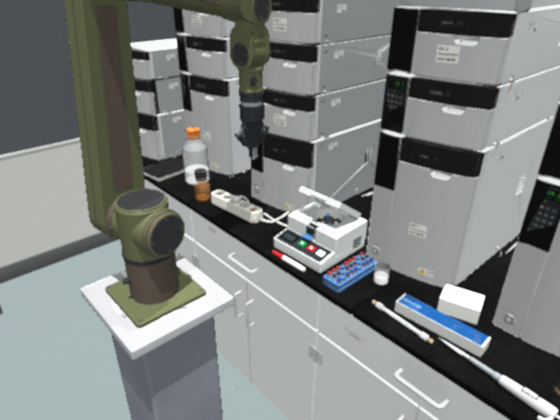

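```bash
python3 - <<'E'
import cv2
a=cv2.imread("pics/wrist1.png")[80:180,280:360]
cv2.imwrite("pics/w1c.png",cv2.resize(a,None,fx=6,fy=6,interpolation=cv2.INTER_CUBIC))
b=cv2.imread("pics/scene1.png")[180:280,265:375]
cv2.imwrite("pics/s1c.png",cv2.resize(b,None,fx=6,fy=6,interpolation=cv2.INTER_CUBIC))
E
```

```text
(no output)
```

View pics/w1c.png

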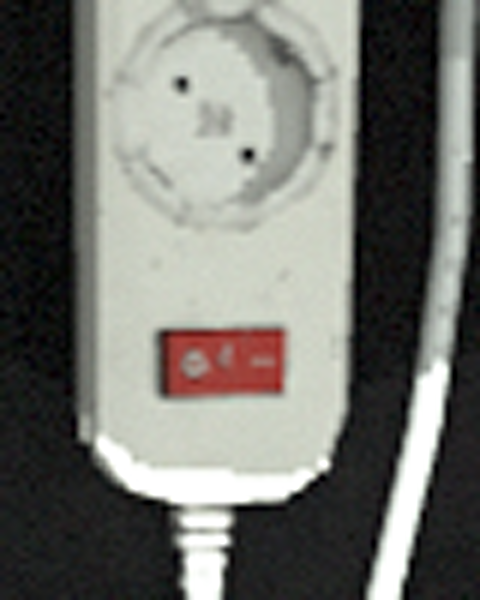

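View pics/s1c.png

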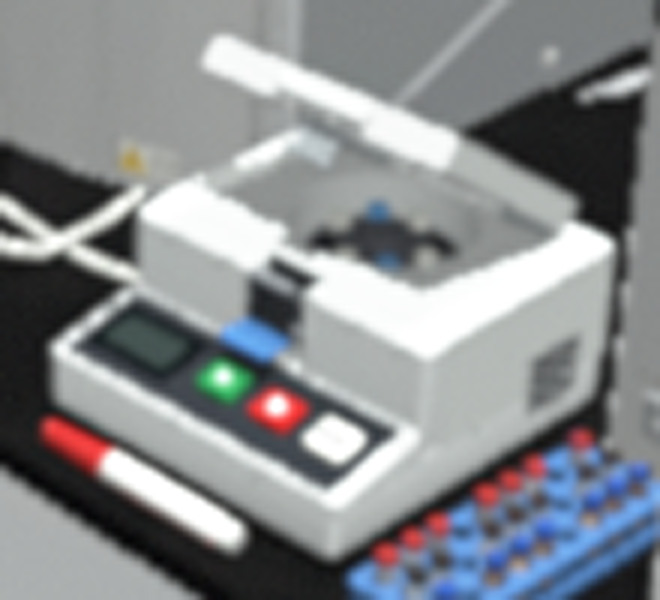

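```bash
python3 - <<'E'
from h import *
from scipy.optimize import least_squares
d=pickle.load(open("cams1.pkl","rb"));s=d["side"];c=d["scene"];w=d["wrist"]
pw=lambda u,v:np.array([280+(u+.5)/6-.5,80+(v+.5)/6-.5])
for q,z in [((224,362),.0445),((162,362),.046),((285,362),.042),((97,400),.042),((350,400),.042),((100,40),.042),((358,40),.042)]:print(atz(w,pw(*q),z))
px=lambda u,v,y0=210:np.array([225+(u+.5)/6-.5,y0+(v+.5)/6-.5])
ps=lambda u,v:np.array([265+(u+.5)/6-.5,180+(v+.5)/6-.5])
M=np.array([[-.115,.1,.044],[-.115,-.1,.044],[-.052,-.1,.103],[-.052,.1,.103]])
U=np.array([px(145,175),px(165,485),px(315,385),px(268,80)])
K=np.array([px(228,415),px(222,355),px(216,297)])
M2=np.array([[-.115,.1,.044],[-.115,-.1,.044],[-.052,-.1,.103],[-.052,.1,.103],[-.115,-.1,0]])
U2=np.array([ps(52,350),ps(335,510),ps(432,355),ps(140,215),ps(335,560)])
K2=np.array([ps(334,437),ps(277,408),ps(222,380)])
def f(p,cams=(0,1)):
    kk=np.array([[p[3],p[4],0],[p[3],p[4]+.037,0],[p[3],p[4]+.074,0]]);kk[:,2]=.044+(p[3]+.115)*np.tan(.2094)+.006
    r=[]
    for i,(cam,m,u,k) in enumerate([(s,M,U,K),(c,M2,U2,K2)]):
        if i in cams: r+=[(proj(cam,fr(*p[:3],m))-u).ravel(),(proj(cam,fr(*p[:3],kk))-k).ravel()*2]
    return np.concatenate(r)
for cams in [(0,),(1,),(0,1)]:
    r=least_squares(f,[.5,-.15,0.04,-.085,-.07],args=(cams,));x=r.x
    kz=.044+(x[3]+.115)*np.tan(.2094)+.006
    print(x.round(4),"key",fr(*x[:3],[x[3],x[4],kz]),"hinge",fr(*x[:3],[.085,0,.106]),np.abs(r.fun).max())
print(r.fun.reshape(-1,2).round(2))
np.save("mach.npy",r.x)
# lid angle
p=r.x
def lid(th,P):
    P=np.atleast_2d(P);X=np.c_[.085+P[:,0]*np.cos(th)+P[:,2]*np.sin(th),P[:,1],.106-P[:,0]*np.sin(th)+P[:,2]*np.cos(th)]
    return fr(*p[:3],X)
for th in (.5,.55,.6,.65,.7,.75):
    q=proj(c,lid(th,[[-.135,.08,.018],[-.135,-.08,.018],[-.135,.08,0],[-.135,-.08,0]]));print(th,((q-[265,180])*6).round(0).tolist(), ((proj(s,lid(th,[[-.135,.08,.018],[-.135,-.08,.018]]))-[225,210])*6).round().tolist())
E
```

```text
[0.46118952 0.13782094 0.0445    ]
[0.44902375 0.13704931 0.046     ]
[0.47341872 0.1385549  0.042     ]
[0.43730104 0.12876768 0.042     ]
[0.48699782 0.13217769 0.042     ]
[0.4323584  0.19458214 0.042     ]
[0.48050796 0.19788288 0.042     ]
[ 0.5026 -0.151   0.0465 -0.0865 -0.0715] key [[ 0.41947609 -0.22650861  0.05604775]] hinge [[ 0.58750621 -0.14708692  0.106     ]] 0.9250985203057098
[ 0.5048 -0.1526  0.045  -0.0878 -0.0716] key [[ 0.42021324 -0.22805453  0.05577006]] hinge [[ 0.58966759 -0.14874186  0.106     ]] 3.0712025321259375
[ 0.5034 -0.1522  0.0465 -0.0869 -0.0712] key [[ 0.41988048 -0.2274161   0.05597285]] hinge [[ 0.5882803  -0.14829991  0.106     ]] 3.217890245839783
[[ 0.13  0.32]
 [ 1.16  0.57]
 [-0.61  0.45]
 [ 0.51 -0.18]
 [ 0.38  0.63]
 [ 0.29  0.48]
 [ 0.28  0.41]
 [-0.56 -0.6 ]
 [ 0.46 -0.81]
 [-0.52 -0.55]
 [-1.   -1.25]
 [-0.24  3.22]
 [-0.72  0.06]
 [-0.47 -0.2 ]
 [-0.25 -0.45]]
0.5 [[198.0, 59.0], [441.0, 164.0], [186.0, 92.0], [427.0, 199.0]] [[328.0, -33.0], [366.0, 212.0]]
0.55 [[204.0, 47.0], [447.0, 152.0], [190.0, 80.0], [432.0, 186.0]] [[337.0, -42.0], [376.0, 202.0]]
0.6 [[210.0, 36.0], [453.0, 139.0], [195.0, 68.0], [438.0, 173.0]] [[346.0, -52.0], [386.0, 192.0]]
0.65 [[216.0, 24.0], [460.0, 127.0], [201.0, 56.0], [444.0, 161.0]] [[356.0, -61.0], [398.0, 183.0]]
0.7 [[223.0, 13.0], [467.0, 115.0], [207.0, 44.0], [450.0, 148.0]] [[367.0, -69.0], [409.0, 174.0]]
0.75 [[230.0, 3.0], [475.0, 103.0], [213.0, 33.0], [457.0, 136.0]] [[378.0, -78.0], [422.0, 165.0]]
```

```bash
python3 - <<'E'
import cv2
for n,(r0,r1,c0,c1) in {"scene":(180,235,200,275),"side":(150,225,245,300)}.items():
    a=cv2.imread(f"pics/{n}1.png")[r0:r1,c0:c1]
    cv2.imwrite(f"pics/{n}1r.png",cv2.resize(a,None,fx=8,fy=8,interpolation=cv2.INTER_CUBIC))
E
```

```text
(no output)
```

View pics/scene1r.png

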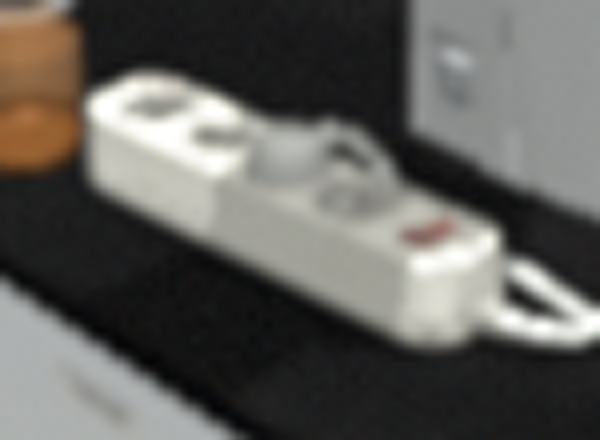

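View pics/side1r.png

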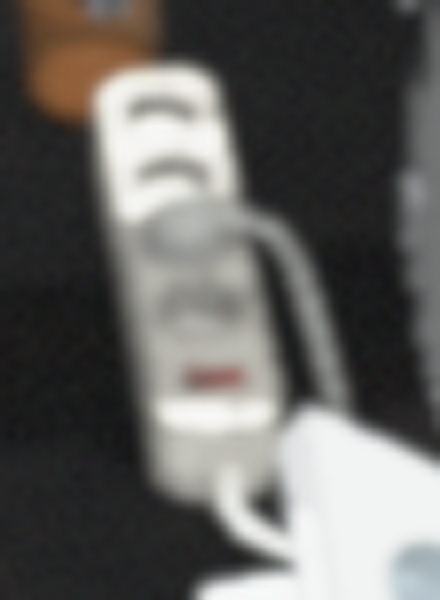

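```bash
python3 - <<'E'
from h import *
d=pickle.load(open("cams1.pkl","rb"));s=d["side"];c=d["scene"];w=d["wrist"]
a=np.array([200+430.5/8-.5,180+232.5/8-.5]);b=np.array([245+217.5/8-.5,150+378.5/8-.5])
print(atz(c,a,.045),atz(s,b,.045),proj(w,[.458,.131,.045]))
# wrist view of tool: predicted TCP fingertip pixel
T=d["s"]["orientation"];p=d["s"]["tcp_pos"];print("tip px",proj(w,p+T@[0,0,.008]),proj(w,p))
from scipy.optimize import least_squares
# keys triang from 2 cams
def tri(l):
    return least_squares(lambda X:np.concatenate([(proj(k,X)[0]-u) for k,u in l]),[.45,0,.05]).x
print(tri([(c,a),(s,b)]),tri([(c,a),(s,b),(w,np.array([317.2,140.3]))]))
for u1,u2 in [((228,415),(334,437)),((216,297),(222,380))]:
    print(tri([(s,np.array([225+(u1[0]+.5)/6-.5,210+(u1[1]+.5)/6-.5])),(c,np.array([265+(u2[0]+.5)/6-.5,180+(u2[1]+.5)/6-.5]))]))
E
```

```text
[0.45709584 0.12958526 0.045     ] [0.45954869 0.13200637 0.045     ] [[313.66187954 145.70633236]]
tip px [[278.48925889 263.94752391]] [[278.44971345 271.0924212 ]]
[0.45967729 0.13338884 0.04315966] [0.46185506 0.137216   0.04053667]
[ 0.41945409 -0.22858355  0.05762828]
[ 0.41613872 -0.15374652  0.0561613 ]
```

>>> step_arm:
  motion:
    - {"rx":0,"ry":0,"rz":0,"dx":0.007,"dy":-0.01,"dz":0.03,"hand":0}
    - {"rx":0,"ry":0,"rz":0,"dx":0.007,"dy":-0.01,"dz":0.03,"hand":0}
    - {"rx":0,"ry":0,"rz":0,"dx":0.007,"dy":-0.01,"dz":0.03,"hand":0}
    - {"rx":0,"ry":0,"rz":0,"dx":0.007,"dy":-0.01,"dz":0.03,"hand":0}
    - {"rx":0,"ry":0,"rz":0,"dx":0.007,"dy":-0.01,"dz":0.03,"hand":0}
    - {"rx":0,"ry":0,"rz":0,"dx":0,"dy":0,"dz":0.02,"hand":0}
    - {"rx":0,"ry":0,"rz":0,"dx":0,"dy":0,"dz":0.016,"hand":0}
    - {"rx":0,"ry":0,"rz":0,"dx":0,"dy":0,"dz":0,"hand":0}

```text
time: 3.05
tcp_pos: [0.4493, 0.1302, 0.0814]
orientation: [[0.998, 0.064, -0.005], [0.064, -0.998, -0.002], [-0.005, 0.002, -1.0]]
wrist_force: [-1.4, -0.9, 0.5]
opening: -0.006
```

```bash
python3 snap.py 2 wrist side; python3 - <<'E'
import cv2
a=cv2.imread("pics/wrist2.png")[100:300,180:400]
cv2.imwrite("pics/w2c.png",cv2.resize(a,None,fx=3,fy=3,interpolation=cv2.INTER_CUBIC))
a=cv2.imread("pics/side2.png")[100:240,210:330]
cv2.imwrite("pics/sd2c.png",cv2.resize(a,None,fx=4,fy=4,interpolation=cv2.INTER_CUBIC))
E
```

```text
3.05 [0.44929035 0.13022589 0.0814175 ] [[0.9979, 0.0641, -0.0051], [0.0641, -0.9979, -0.0019], [-0.0052, 0.0015, -1.0]] [-1.35250656 -0.85899919  0.52548499] -0.005740689756843405 [ 0.282  0.298 -0.538  0.74  -0.     1.789]
```

View pics/w2c.png

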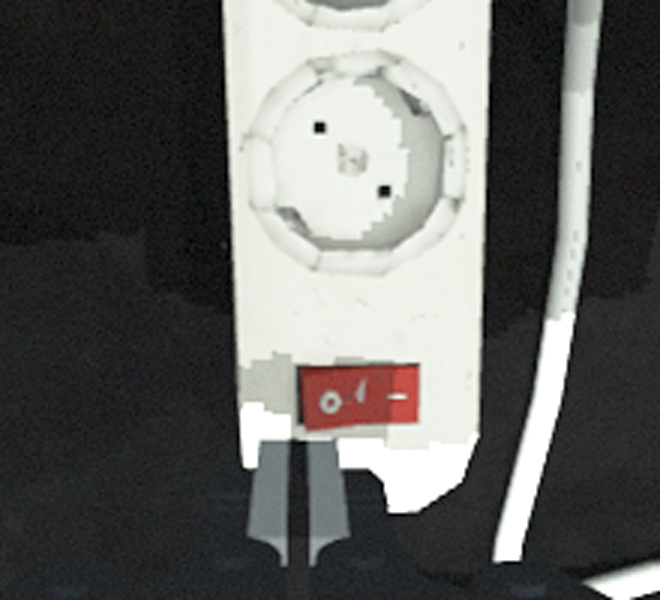

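View pics/sd2c.png

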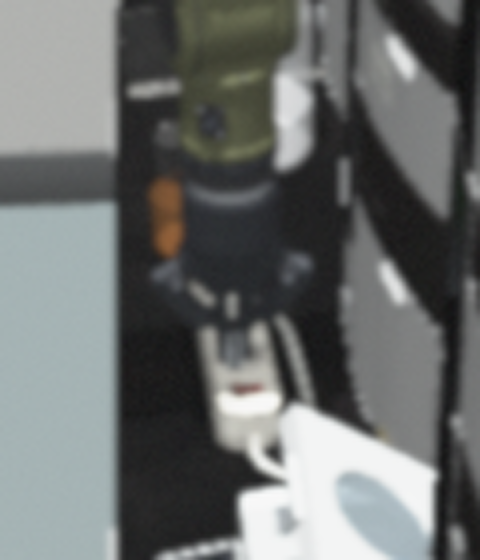

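```bash
python3 - <<'E'
from h import *
d=pickle.load(open("cams2.pkl","rb"));w=d["wrist"]
q=lambda u,v:(180+(u+.5)/3-.5,100+(v+.5)/3-.5)
for uv,z in [((300,398),.046),((359,395),.0445),((418,392),.042),((359,366),.043),((359,427),.043)]:print(atz(w,q(*uv),z))
T=d["s"]["orientation"];p=d["s"]["tcp_pos"]
for z in (0,.004,.008):print((proj(w,p+T@[0,-.011,z])-[180,100])*3,(proj(w,p+T@[0,.011,z])-[180,100])*3)
E
```

```text
[0.44928147 0.13773173 0.046     ]
[0.46113706 0.13860742 0.0445    ]
[0.47332371 0.13915965 0.042     ]
[0.46076551 0.14424899 0.043     ]
[0.46183591 0.1311368  0.043     ]
[[295.21152779 451.29216838]] [[295.40294125 572.90850828]]
[[295.276948   441.68821689]] [[295.46111308 560.64733555]]
[[295.33907251 432.56808547]] [[295.51646324 548.98090034]]
```

>>> step_arm:
  motion:
    - {"rx":0,"ry":0,"rz":0,"dx":0.002,"dy":-0.0035,"dz":0,"hand":0}
    - {"rx":0,"ry":0,"rz":0,"dx":0.0015,"dy":-0.0015,"dz":0.01,"hand":0}
    - {"rx":0,"ry":0,"rz":0,"dx":0,"dy":0,"dz":0.006,"hand":0}
    - {"rx":0,"ry":0,"rz":0,"dx":0,"dy":0,"dz":0,"hand":0}
    - {"rx":0,"ry":0,"rz":0,"dx":0,"dy":0,"dz":0,"hand":0}

```text
time: 3.65
tcp_pos: [0.4545, 0.1371, 0.067]
orientation: [[0.998, 0.066, -0.001], [0.066, -0.998, -0.0], [-0.001, 0.0, -1.0]]
wrist_force: [-1.5, 0.2, -0.1]
opening: -0.003
```

```bash
python3 snap.py 3 wrist; python3 - <<'E'
import cv2
a=cv2.imread("pics/wrist3.png")[150:300,220:360]
cv2.imwrite("pics/w3c.png",cv2.resize(a,None,fx=4,fy=4,interpolation=cv2.INTER_CUBIC))
E
```

```text
3.65 [0.45453577 0.13705268 0.06703459] [[0.9978, 0.0659, -0.0008], [0.0659, -0.9978, -0.0003], [-0.0009, 0.0002, -1.0]] [-1.45737622  0.16229417 -0.10385943] -0.003372976163333489 [ 0.293  0.323 -0.547  0.702 -0.     1.798]
```

View pics/w3c.png

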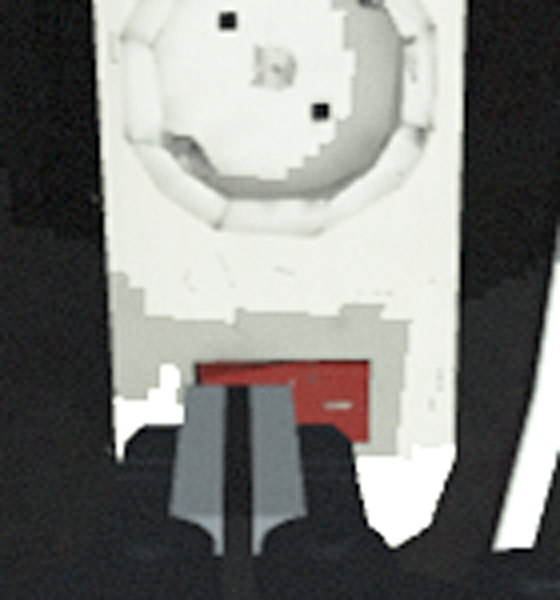

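>>> step_arm:
  motion:
    - {"rx":0,"ry":0,"rz":0,"dx":-0.001,"dy":0,"dz":0.005,"hand":0}
    - {"rx":0,"ry":0,"rz":0,"dx":0,"dy":0,"dz":0.004,"hand":0}
    - {"rx":0,"ry":0,"rz":0,"dx":0,"dy":0,"dz":0.002,"hand":0}
    - {"rx":0,"ry":0,"rz":0,"dx":0,"dy":0,"dz":0.002,"hand":0}
    - {"rx":0,"ry":0,"rz":0,"dx":0,"dy":0,"dz":0,"hand":0}

```text
time: 4.2
tcp_pos: [0.4533, 0.137, 0.0541]
orientation: [[0.998, 0.066, -0.001], [0.066, -0.998, -0.0], [-0.001, 0.0, -1.0]]
wrist_force: [-0.1, 0.4, 0.2]
opening: 0.001
```

>>> step_arm:
  motion:
    - {"rx":0,"ry":0,"rz":0,"dx":0,"dy":0,"dz":0.001,"hand":0}
    - {"rx":0,"ry":0,"rz":0,"dx":0,"dy":0,"dz":0.001,"hand":0}
    - {"rx":0,"ry":0,"rz":0,"dx":0,"dy":0,"dz":0,"hand":0}

```text
time: 4.5
tcp_pos: [0.4531, 0.137, 0.0527]
orientation: [[0.998, 0.066, -0.001], [0.066, -0.998, -0.0], [-0.001, -0.0, -1.0]]
wrist_force: [-4.3, -0.7, 7.1]
opening: 0.003
```

>>> step_arm:
  motion:
    - {"rx":0,"ry":0,"rz":0,"dx":0,"dy":0,"dz":0.001,"hand":0}
    - {"rx":0,"ry":0,"rz":0,"dx":0,"dy":0,"dz":0.001,"hand":0}
    - {"rx":0,"ry":0,"rz":0,"dx":0,"dy":0,"dz":0,"hand":0}

```text
time: 4.8
tcp_pos: [0.4527, 0.1369, 0.0518]
orientation: [[0.998, 0.066, -0.001], [0.066, -0.998, 0.0], [-0.001, -0.0, -1.0]]
wrist_force: [-6.9, -1.9, 18.5]
opening: -0.002
```

```bash
python3 snap.py 4 wrist; python3 - <<'E'
import cv2
a=cv2.imread("pics/wrist4.png")[150:300,220:360]
cv2.imwrite("pics/w4c.png",cv2.resize(a,None,fx=4,fy=4,interpolation=cv2.INTER_CUBIC))
E
```

```text
4.8 [0.45270186 0.1369311  0.05176527] [[0.9978, 0.0659, -0.0015], [0.0659, -0.9978, 0.0001], [-0.0015, -0.0002, -1.0]] [-6.88789884 -1.88845511 18.45675835] -0.0019400887625026612 [ 2.930e-01  3.400e-01 -5.710e-01  6.610e-01  1.000e-03  1.798e+00]
```

View pics/w4c.png

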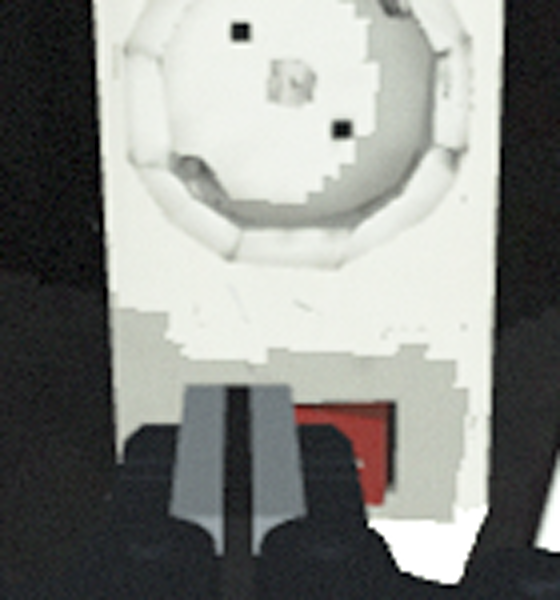

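>>> step_arm:
  motion:
    - {"rx":0,"ry":0,"rz":0,"dx":0,"dy":0,"dz":-0.015,"hand":0}
    - {"rx":0,"ry":0,"rz":0,"dx":-0.003,"dy":0.01,"dz":-0.03,"hand":0}
    - {"rx":0,"ry":0,"rz":0,"dx":0,"dy":0.02,"dz":-0.03,"hand":0}

```text
time: 5.15
tcp_pos: [0.4526, 0.1073, 0.1258]
orientation: [[0.998, 0.068, -0.001], [0.068, -0.998, 0.0], [-0.001, -0.0, -1.0]]
wrist_force: [0.5, 0.6, -0.4]
opening: 0.001
```

```bash
python3 snap.py 5 wrist; python3 - <<'E'
import cv2
a=cv2.imread("pics/wrist5.png")[100:250,240:380]
cv2.imwrite("pics/w5c.png",cv2.resize(a,None,fx=4,fy=4,interpolation=cv2.INTER_CUBIC))
E
```

```text
5.15 [0.45256569 0.10731273 0.12579394] [[0.9977, 0.0679, -0.0007], [0.0679, -0.9977, 0.0002], [-0.0006, -0.0002, -1.0]] [ 0.53660924  0.59745271 -0.37504618] 0.0006128885815378251 [ 0.233  0.242 -0.481  0.849  0.     1.735]
```

View pics/w5c.png

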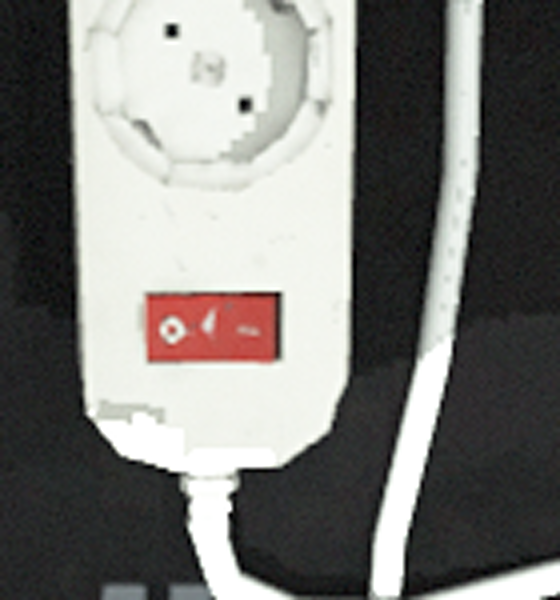

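>>> step_arm:
  motion:
    - {"rx":0,"ry":0,"rz":0,"dx":0,"dy":0,"dz":-0.045,"hand":0}
    - {"rx":0,"ry":0,"rz":0,"dx":0,"dy":0,"dz":-0.045,"hand":0}
    - {"rx":0,"ry":0,"rz":0,"dx":0,"dy":0,"dz":-0.045,"hand":0}
    - {"rx":0,"ry":0,"rz":0,"dx":0.003,"dy":0.033,"dz":0,"hand":0}
    - {"rx":0,"ry":0,"rz":0,"dx":0.003,"dy":0.033,"dz":0,"hand":0}
    - {"rx":0,"ry":0,"rz":0,"dx":0.003,"dy":0.033,"dz":0,"hand":0}
    - {"rx":0,"ry":0,"rz":0,"dx":0.003,"dy":0.033,"dz":0,"hand":0}
    - {"rx":0,"ry":0,"rz":0,"dx":0.003,"dy":0.033,"dz":0,"hand":0}
    - {"rx":0,"ry":0,"rz":0,"dx":0.003,"dy":0.033,"dz":0,"hand":0}
    - {"rx":0,"ry":0,"rz":0,"dx":0.003,"dy":0.033,"dz":0,"hand":0}
    - {"rx":0,"ry":0,"rz":0,"dx":0.003,"dy":0.031,"dz":0,"hand":0}
    - {"rx":0,"ry":0,"rz":0,"dx":0,"dy":0,"dz":0,"hand":0}

```text
time: 6.4
tcp_pos: [0.4952, -0.1564, 0.2599]
orientation: [[0.998, 0.061, 0.001], [0.061, -0.998, -0.002], [0.001, 0.002, -1.0]]
wrist_force: [-0.3, 0.0, -0.0]
opening: -0.0
```

```bash
python3 snap.py 6 wrist scene side; python3 - <<'E'
import cv2
a=cv2.imread("pics/scene6.png")[150:290,240:400]
cv2.imwrite("pics/s6c.png",cv2.resize(a,None,fx=4,fy=4,interpolation=cv2.INTER_CUBIC))
E
```

```text
6.4 [ 0.49522171 -0.15635445  0.25987783] [[0.9981, 0.0614, 0.0013], [0.0614, -0.9981, -0.0018], [0.0012, 0.0019, -1.0]] [-0.26536083  0.02008478 -0.00801545] -9.191927890898701e-06 [-3.050e-01  2.410e-01 -1.100e-01  1.218e+00 -1.000e-03  1.204e+00]
```

View pics/wrist6.png

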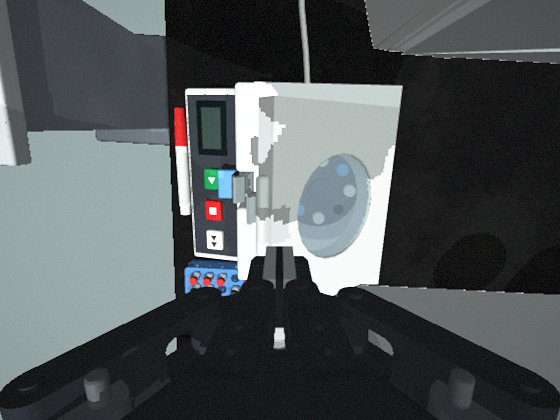

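View pics/s6c.png

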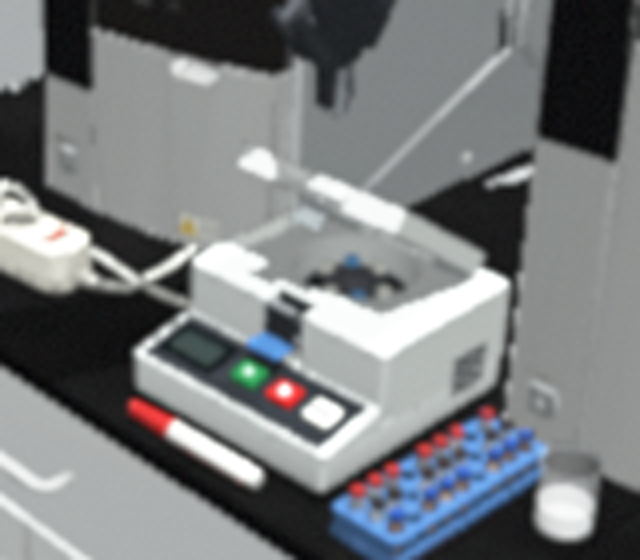

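```bash
python3 - <<'E'
from h import *
d=pickle.load(open("cams6.pkl","rb"));w=d["wrist"]
print(atz(w,(214.5,240),.056),atz(w,(212.5,211),.056),atz(w,(211,180),.056),"paddle",atz(w,(229,185),.073))
p=np.load("mach.npy");print(p,fr(*p[:3],[-.0035,0,.188]))
E
```

```text
[ 0.42192142 -0.22415747  0.056     ] [ 0.41948939 -0.1879536   0.056     ] [ 0.41775601 -0.15131831  0.056     ] paddle [ 0.44095554 -0.15242706  0.073     ]
[ 0.50337213 -0.15224993  0.04648749 -0.08689448 -0.07120505] [[ 0.49987591 -0.15241257  0.188     ]]
```

>>> step_arm:
  motion:
    - {"rx":0,"ry":0,"rz":0,"dx":0.003,"dy":-0.004,"dz":0.025,"hand":0}
    - {"rx":0,"ry":0,"rz":0,"dx":0,"dy":0,"dz":0.02,"hand":0}
    - {"rx":0,"ry":0,"rz":0,"dx":0,"dy":0,"dz":0.01,"hand":0}
    - {"rx":0,"ry":0,"rz":0,"dx":0,"dy":0,"dz":0.006,"hand":0}
    - {"rx":0,"ry":0,"rz":0,"dx":-0.004,"dy":0,"dz":0.005,"hand":0}
    - {"rx":0,"ry":0,"rz":0,"dx":-0.004,"dy":0,"dz":0.005,"hand":0}

```text
time: 7.15
tcp_pos: [0.4898, -0.149, 0.1899]
orientation: [[0.998, 0.066, 0.003], [0.066, -0.998, 0.0], [0.003, 0.0, -1.0]]
wrist_force: [2.5, 1.3, 1.4]
opening: 0.003
```

>>> step_arm:
  motion:
    - {"rx":0,"ry":0,"rz":0,"dx":-0.004,"dy":0,"dz":0.005,"hand":0}
    - {"rx":0,"ry":0,"rz":0,"dx":-0.003,"dy":0,"dz":0.005,"hand":0}
    - {"rx":0,"ry":0,"rz":0,"dx":-0.003,"dy":0,"dz":0.006,"hand":0}

```text
time: 7.45
tcp_pos: [0.4789, -0.15, 0.1734]
orientation: [[0.998, 0.066, 0.001], [0.066, -0.998, -0.0], [0.001, 0.0, -1.0]]
wrist_force: [1.1, 1.4, 2.4]
opening: -0.0
```

>>> step_arm:
  motion:
    - {"rx":0,"ry":0,"rz":0,"dx":-0.002,"dy":0,"dz":0.007,"hand":0}
    - {"rx":0,"ry":0,"rz":0,"dx":-0.002,"dy":0,"dz":0.007,"hand":0}
    - {"rx":0,"ry":0,"rz":0,"dx":-0.001,"dy":0,"dz":0.007,"hand":0}
    - {"rx":0,"ry":0,"rz":0,"dx":-0.001,"dy":0,"dz":0.007,"hand":0}
    - {"rx":0,"ry":0,"rz":0,"dx":0,"dy":0,"dz":0.005,"hand":0}
    - {"rx":0,"ry":0,"rz":0,"dx":0,"dy":0,"dz":0,"hand":0}

```text
time: 8.05
tcp_pos: [0.4722, -0.1506, 0.1397]
orientation: [[0.998, 0.066, -0.001], [0.066, -0.998, -0.001], [-0.001, 0.001, -1.0]]
wrist_force: [-2.0, -0.1, 3.1]
opening: -0.0
```

```bash
python3 snap.py 7 wrist scene; python3 - <<'E'
import cv2
a=cv2.imread("pics/scene7.png")[150:290,240:400]
cv2.imwrite("pics/s7c.png",cv2.resize(a,None,fx=4,fy=4,interpolation=cv2.INTER_CUBIC))
E
```

```text
8.05 [ 0.47215761 -0.15057177  0.13968068] [[0.9978, 0.0656, -0.0014], [0.0656, -0.9978, -0.0006], [-0.0014, 0.0005, -1.0]] [-1.99016935 -0.11181593  3.07208142] -0.0001086113388726895 [-3.080e-01  2.770e-01 -3.890e-01  9.060e-01 -1.000e-03  1.197e+00]
```

View pics/s7c.png

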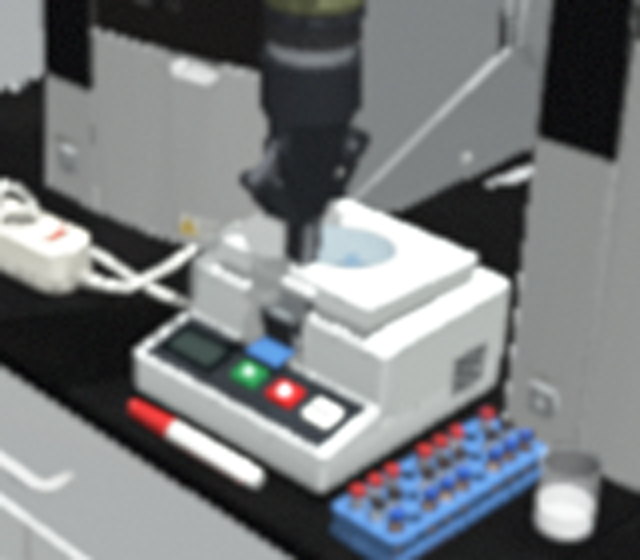

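>>> step_arm:
  motion:
    - {"rx":0,"ry":0,"rz":0,"dx":-0.001,"dy":0,"dz":0.002,"hand":0}
    - {"rx":0,"ry":0,"rz":0,"dx":-0.001,"dy":0,"dz":0.002,"hand":0}
    - {"rx":0,"ry":0,"rz":0,"dx":0,"dy":0,"dz":0.002,"hand":0}
    - {"rx":0,"ry":0,"rz":0,"dx":0,"dy":0,"dz":0.002,"hand":0}
    - {"rx":0,"ry":0,"rz":0,"dx":0,"dy":0,"dz":0.001,"hand":0}
    - {"rx":0,"ry":0,"rz":0,"dx":0,"dy":0,"dz":0,"hand":0}

```text
time: 8.75
tcp_pos: [0.4712, -0.1505, 0.132]
orientation: [[0.998, 0.066, 0.001], [0.066, -0.998, -0.0], [0.001, 0.0, -1.0]]
wrist_force: [-2.5, 0.1, 9.4]
opening: 0.0
```

>>> step_arm:
  motion:
    - {"rx":0,"ry":0,"rz":0,"dx":0,"dy":0,"dz":0.001,"hand":0}
    - {"rx":0,"ry":0,"rz":0,"dx":0,"dy":0,"dz":0,"hand":0}

```text
time: 8.95
tcp_pos: [0.4713, -0.1505, 0.1318]
orientation: [[0.998, 0.066, 0.002], [0.066, -0.998, -0.0], [0.001, 0.0, -1.0]]
wrist_force: [-4.7, 1.0, 14.9]
opening: 0.001
```

>>> step_arm:
  motion:
    - {"rx":0,"ry":0,"rz":0,"dx":0,"dy":0,"dz":0.001,"hand":0}
    - {"rx":0,"ry":0,"rz":0,"dx":0,"dy":0,"dz":0,"hand":0}

```text
time: 9.15
tcp_pos: [0.4713, -0.1505, 0.1318]
orientation: [[0.998, 0.066, 0.002], [0.066, -0.998, -0.0], [0.002, 0.001, -1.0]]
wrist_force: [-5.5, 2.1, 21.7]
opening: 0.002
```

>>> step_arm:
  motion:
    - {"rx":0,"ry":0,"rz":0,"dx":0,"dy":0,"dz":-0.005,"hand":0}
    - {"rx":0,"ry":0,"rz":0,"dx":0,"dy":0,"dz":-0.025,"hand":0}
    - {"rx":0,"ry":0,"rz":0,"dx":0,"dy":0,"dz":-0.04,"hand":0}
    - {"rx":0,"ry":0,"rz":0,"dx":-0.03,"dy":0.01,"dz":0,"hand":0}
    - {"rx":0,"ry":0,"rz":0,"dx":-0.03,"dy":0.01,"dz":0,"hand":0}
    - {"rx":0,"ry":0,"rz":0,"dx":0,"dy":0,"dz":0,"hand":0}

```text
time: 9.75
tcp_pos: [0.4092, -0.1746, 0.1989]
orientation: [[0.998, 0.064, -0.003], [0.064, -0.998, 0.0], [-0.003, -0.001, -1.0]]
wrist_force: [0.1, 0.3, -0.4]
opening: 0.003
```

```bash
python3 snap.py 8 wrist scene side; python3 - <<'E'
import cv2
a=cv2.imread("pics/scene8.png")[150:290,240:400]
cv2.imwrite("pics/s8c.png",cv2.resize(a,None,fx=4,fy=4,interpolation=cv2.INTER_CUBIC))
E
```

```text
9.75 [ 0.40916004 -0.17455492  0.19886643] [[0.998, 0.0636, -0.0027], [0.0636, -0.998, 0.0005], [-0.0026, -0.0007, -1.0]] [ 0.06607383  0.31362785 -0.35994566] 0.0028101681976476947 [-4.030e-01  1.490e-01 -3.930e-01  1.032e+00 -1.000e-03  1.104e+00]
```

View pics/s8c.png

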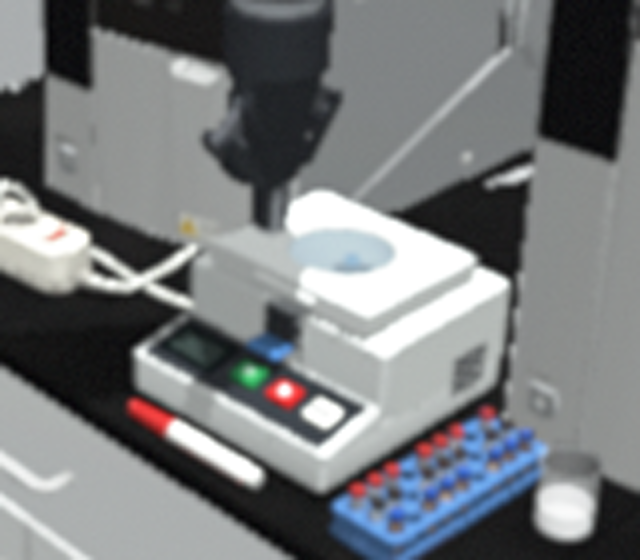

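View pics/wrist8.png

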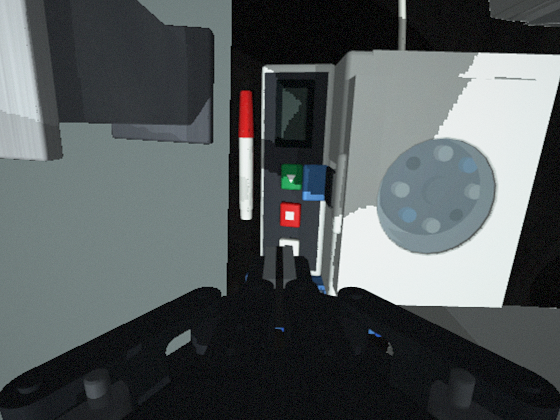

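```bash
python3 - <<'E'
from h import *
d=pickle.load(open("cams8.pkl","rb"));w=d["wrist"];c=d["scene"]
print(atz(w,(290,215),.056),atz(w,(291,176),.056))
p=np.load("mach.npy")
for th in (.0,.015,.06,.1):
    P=np.array([[-.135,-.08,.018],[-.135,-.08,0],[-.135,.08,.018],[0,-.08,.018]])
    X=np.c_[.085+P[:,0]*np.cos(th)+P[:,2]*np.sin(th),P[:,1],.106-P[:,0]*np.sin(th)+P[:,2]*np.cos(th)]
    print(th,((proj(c,fr(*p[:3],X))-[240,150])*4).round().tolist())
E
python3 - <<'E'
import cv2
a=cv2.imread("pics/scene8.png")[195:265,280:365]
cv2.imwrite("pics/s8d.png",cv2.resize(a,None,fx=8,fy=8,interpolation=cv2.INTER_CUBIC))
E
```

```text
[ 0.42033131 -0.18717242  0.056     ] [ 0.41852169 -0.14940825  0.056     ]
0.0 [[366.0, 317.0], [365.0, 338.0], [208.0, 241.0], [478.0, 254.0]]
0.015 [[367.0, 314.0], [365.0, 335.0], [208.0, 239.0], [478.0, 254.0]]
0.06 [[368.0, 307.0], [366.0, 328.0], [209.0, 232.0], [479.0, 253.0]]
0.1 [[370.0, 300.0], [367.0, 322.0], [210.0, 225.0], [479.0, 253.0]]
```

View pics/s8d.png

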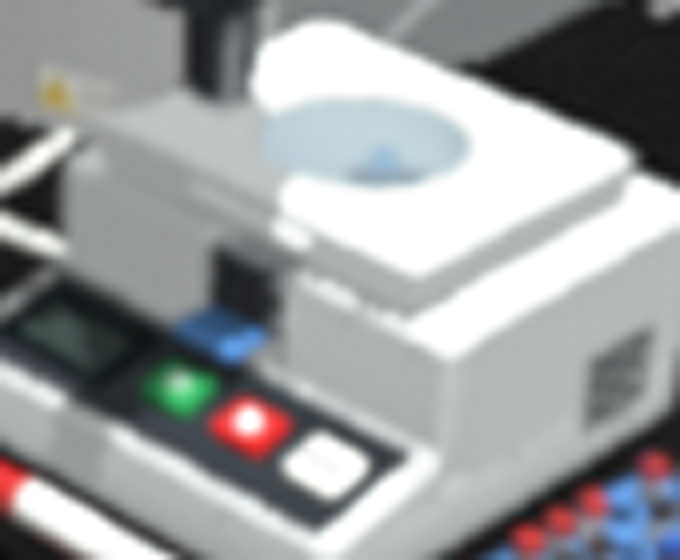

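>>> step_arm:
  motion:
    - {"rx":0,"ry":6,"rz":0.5,"dx":0.001,"dy":0.026,"dz":0,"hand":0}
    - {"rx":0,"ry":6,"rz":0.5,"dx":0.001,"dy":0.026,"dz":0,"hand":0}
    - {"rx":0,"ry":0,"rz":0,"dx":-0.006,"dy":0,"dz":0.028,"hand":0}
    - {"rx":0,"ry":0,"rz":0,"dx":-0.006,"dy":0,"dz":0.028,"hand":0}
    - {"rx":0,"ry":0,"rz":0,"dx":-0.006,"dy":0,"dz":0.028,"hand":0}
    - {"rx":0,"ry":0,"rz":0,"dx":-0.004,"dy":0,"dz":0.018,"hand":0}
    - {"rx":0,"ry":0,"rz":0,"dx":0,"dy":0,"dz":0,"hand":0}

```text
time: 10.6
tcp_pos: [0.4159, -0.2244, 0.0922]
orientation: [[0.978, 0.049, 0.203], [0.047, -0.999, 0.015], [0.203, -0.005, -0.979]]
wrist_force: [-0.2, 0.1, 1.0]
opening: 0.001
```

```bash
python3 snap.py 9 wrist scene side; python3 - <<'E'
import cv2
a=cv2.imread("pics/scene9.png")[150:290,240:400]
cv2.imwrite("pics/s9c.png",cv2.resize(a,None,fx=4,fy=4,interpolation=cv2.INTER_CUBIC))
a=cv2.imread("pics/side9.png")[210:310,225:345]
cv2.imwrite("pics/sd9c.png",cv2.resize(a,None,fx=5,fy=5,interpolation=cv2.INTER_CUBIC))
E
```

```text
10.6 [ 0.41589173 -0.22443173  0.09215067] [[0.978, 0.0494, 0.2028], [0.0473, -0.9988, 0.0154], [0.2033, -0.0055, -0.9791]] [-0.23410519  0.10134363  0.9634223 ] 0.0012785592008581665 [-0.577  0.191 -0.686  0.53   0.124  0.956]
```

View pics/s9c.png

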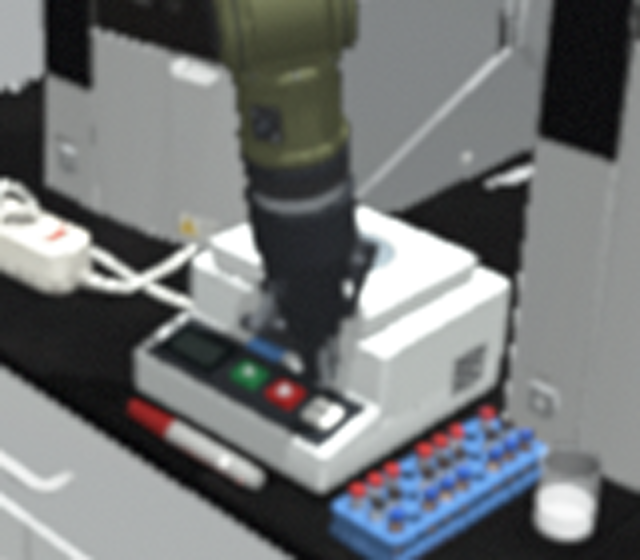

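View pics/wrist9.png

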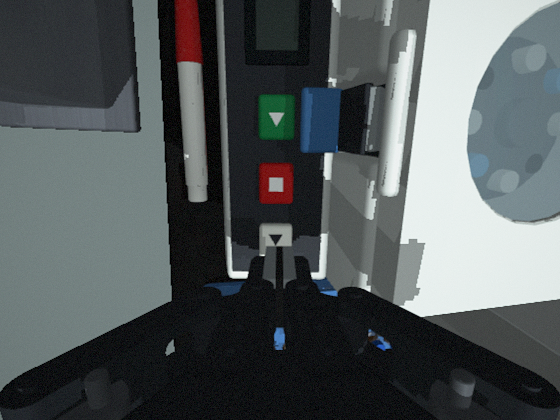

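View pics/sd9c.png

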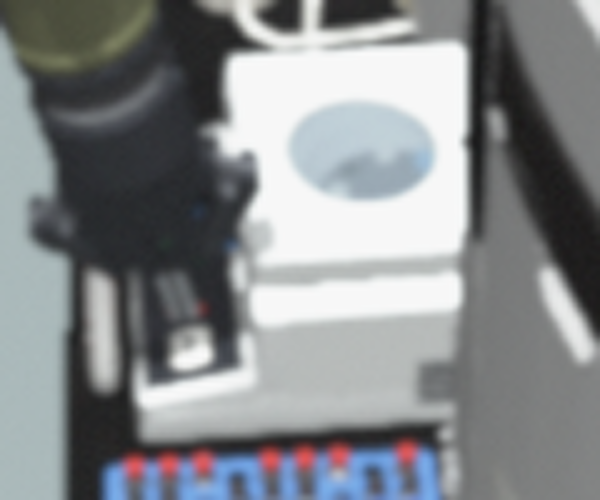

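>>> step_arm:
  motion:
    - {"rx":0,"ry":0,"rz":0,"dx":0,"dy":0,"dz":-0.03,"hand":0}
    - {"rx":0,"ry":0,"rz":-8.2,"dx":0,"dy":0,"dz":0,"hand":0}
    - {"rx":0,"ry":0,"rz":-8.2,"dx":0,"dy":0,"dz":0,"hand":0}
    - {"rx":0,"ry":0,"rz":-8.2,"dx":0,"dy":0,"dz":0,"hand":0}
    - {"rx":0,"ry":0,"rz":-8.2,"dx":0,"dy":0,"dz":0,"hand":0}
    - {"rx":0,"ry":0,"rz":-8.2,"dx":0,"dy":0,"dz":0,"hand":0}
    - {"rx":0,"ry":0,"rz":-8.2,"dx":0,"dy":0,"dz":0,"hand":0}
    - {"rx":0,"ry":0,"rz":-8.2,"dx":0,"dy":0,"dz":0,"hand":0}
    - {"rx":0,"ry":0,"rz":-8.2,"dx":0,"dy":0,"dz":0,"hand":0}
    - {"rx":0,"ry":0,"rz":-8.2,"dx":0,"dy":0,"dz":0,"hand":0}
    - {"rx":0,"ry":0,"rz":-8.2,"dx":0,"dy":0,"dz":0,"hand":0}
    - {"rx":0,"ry":0,"rz":-8,"dx":0,"dy":0,"dz":0,"hand":0}

```text
time: 11.95
tcp_pos: [0.4125, -0.227, 0.1262]
orientation: [[-0.055, 0.976, 0.211], [0.999, 0.054, 0.01], [-0.001, 0.211, -0.978]]
wrist_force: [0.2, -0.8, -0.8]
opening: 0.001
```

>>> step_arm:
  motion:
    - {"rx":0,"ry":0,"rz":0,"dx":0,"dy":0,"dz":0.02,"hand":0}
    - {"rx":0,"ry":0,"rz":0,"dx":0,"dy":0,"dz":0.01,"hand":0}
    - {"rx":0,"ry":0,"rz":0,"dx":0,"dy":0,"dz":0,"hand":0}

```text
time: 12.25
tcp_pos: [0.4171, -0.2256, 0.0947]
orientation: [[-0.049, 0.977, 0.207], [0.999, 0.047, 0.013], [0.003, 0.207, -0.978]]
wrist_force: [-0.2, 0.6, 0.5]
opening: 0.001
```

```bash
python3 snap.py 10 wrist scene side; python3 - <<'E'
import cv2
a=cv2.imread("pics/scene10.png")[150:290,240:400]
cv2.imwrite("pics/s10c.png",cv2.resize(a,None,fx=4,fy=4,interpolation=cv2.INTER_CUBIC))
a=cv2.imread("pics/side10.png")[210:310,225:345]
cv2.imwrite("pics/sd10c.png",cv2.resize(a,None,fx=5,fy=5,interpolation=cv2.INTER_CUBIC))
E
```

```text
12.25 [ 0.41713628 -0.22559085  0.09465119] [[-0.0489, 0.9772, 0.2067], [0.9988, 0.0473, 0.0126], [0.0025, 0.207, -0.9783]] [-0.17655673  0.60156205  0.45214175] 0.0011159527798196953 [-0.577  0.187 -0.684  0.532  0.124 -0.615]
```

View pics/wrist10.png

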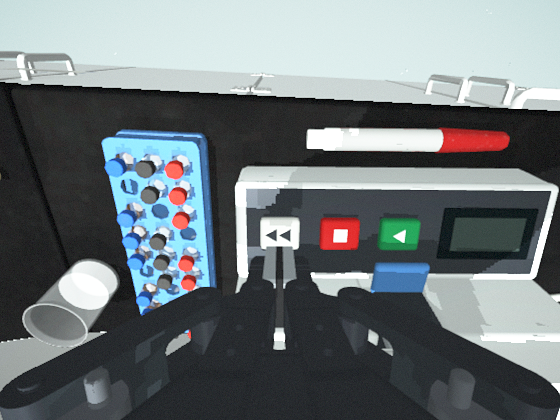

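View pics/sd10c.png

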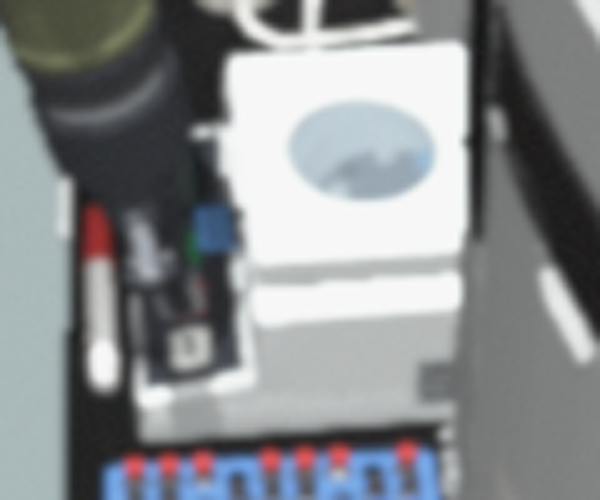

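View pics/s10c.png

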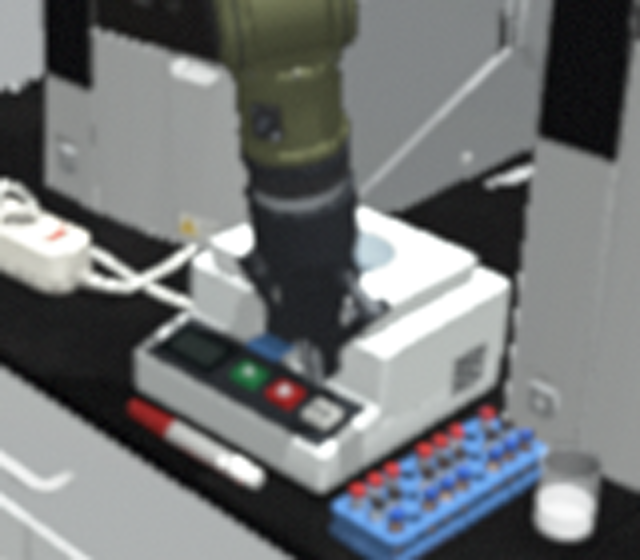

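```bash
python3 - <<'E'
from h import *
d=pickle.load(open("cams10.pkl","rb"));w=d["wrist"]
print(atz(w,(280,232),.0565),atz(w,(340,232),.0565),atz(w,(400,233),.0565),"paddle",atz(w,(400,275),.073))
T=d["s"]["orientation"];p=d["s"]["tcp_pos"];z=T[:,2]
t=p+.008*z; print("tip",t,"tip at z .0565",t+z*(t[2]-.0565)/-z[2])
print(proj(w,t+T@[0,-.011,0]))
E
```

```text
[ 0.41916018 -0.22405518  0.0565    ] [ 0.41746595 -0.18760007  0.0565    ] [ 0.41647683 -0.15093696  0.0565    ] paddle [ 0.43540208 -0.15247459  0.073     ]
tip [ 0.41878966 -0.22549002  0.08682456] tip at z .0565 [ 0.42519575 -0.22509935  0.0565    ]
[[277.5358335  242.19501337]]
```

>>> step_arm:
  motion:
    - {"rx":0,"ry":0,"rz":0,"dx":-0.0005,"dy":-0.005,"dz":0.008,"hand":0}
    - {"rx":0,"ry":0,"rz":0,"dx":0,"dy":0,"dz":0.01,"hand":0}
    - {"rx":0,"ry":0,"rz":0,"dx":0,"dy":0,"dz":0.004,"hand":0}
    - {"rx":0,"ry":0,"rz":0,"dx":0,"dy":0,"dz":0,"hand":0}

```text
time: 12.8
tcp_pos: [0.4163, -0.226, 0.0715]
orientation: [[-0.049, 0.977, 0.206], [0.999, 0.047, 0.013], [0.003, 0.206, -0.978]]
wrist_force: [0.3, 0.6, -0.4]
opening: -0.001
```

```bash
python3 snap.py 11 wrist; python3 - <<'E'
import cv2
a=cv2.imread("pics/wrist11.png")[150:300,200:430]
cv2.imwrite("pics/w11c.png",cv2.resize(a,None,fx=3,fy=3,interpolation=cv2.INTER_CUBIC))
E
```

```text
12.8 [ 0.41630158 -0.2259629   0.07145758] [[-0.0486, 0.9774, 0.206], [0.9988, 0.0469, 0.013], [0.003, 0.2064, -0.9785]] [ 0.27640905  0.59856821 -0.39589177] -0.001164673702661992 [-0.579  0.219 -0.719  0.465  0.124 -0.617]
```

View pics/w11c.png

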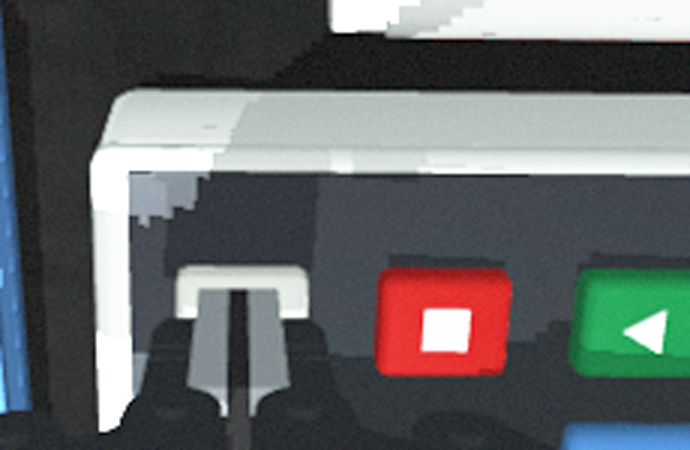

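>>> step_arm:
  motion:
    - {"rx":0,"ry":0,"rz":0,"dx":0,"dy":-0.001,"dz":0.003,"hand":0}
    - {"rx":0,"ry":0,"rz":0,"dx":0,"dy":0,"dz":0.002,"hand":0}
    - {"rx":0,"ry":0,"rz":0,"dx":0,"dy":0,"dz":0.002,"hand":0}
    - {"rx":0,"ry":0,"rz":0,"dx":0,"dy":0,"dz":0.001,"hand":0}
    - {"rx":0,"ry":0,"rz":0,"dx":0,"dy":0,"dz":0,"hand":0}

```text
time: 13.35
tcp_pos: [0.4176, -0.2263, 0.0644]
orientation: [[-0.049, 0.977, 0.207], [0.999, 0.047, 0.012], [0.002, 0.208, -0.978]]
wrist_force: [0.2, -0.2, -0.3]
opening: -0.002
```

>>> step_arm:
  motion:
    - {"rx":0,"ry":0,"rz":0,"dx":0,"dy":0,"dz":0.001,"hand":0}
    - {"rx":0,"ry":0,"rz":0,"dx":0,"dy":0,"dz":0.001,"hand":0}
    - {"rx":0,"ry":0,"rz":0,"dx":0,"dy":0,"dz":0,"hand":0}

```text
time: 13.65
tcp_pos: [0.4181, -0.2264, 0.0626]
orientation: [[-0.049, 0.977, 0.208], [0.999, 0.047, 0.012], [0.002, 0.208, -0.978]]
wrist_force: [-1.0, -0.0, 2.0]
opening: 0.001
```

>>> step_arm:
  motion:
    - {"rx":0,"ry":0,"rz":0,"dx":0,"dy":0,"dz":0.001,"hand":0}
    - {"rx":0,"ry":0,"rz":0,"dx":0,"dy":0,"dz":0.001,"hand":0}
    - {"rx":0,"ry":0,"rz":0,"dx":0,"dy":0,"dz":0.0005,"hand":0}
    - {"rx":0,"ry":0,"rz":0,"dx":0,"dy":0,"dz":0,"hand":0}

```text
time: 14.05
tcp_pos: [0.4185, -0.2264, 0.0607]
orientation: [[-0.048, 0.977, 0.208], [0.999, 0.047, 0.012], [0.002, 0.208, -0.978]]
wrist_force: [-4.5, 1.3, 11.2]
opening: 0.0
```

>>> step_arm:
  motion:
    - {"rx":0,"ry":0,"rz":0,"dx":0,"dy":0,"dz":0.001,"hand":0}
    - {"rx":0,"ry":0,"rz":0,"dx":0,"dy":0,"dz":0,"hand":0}

```text
time: 14.25
tcp_pos: [0.4186, -0.2264, 0.0605]
orientation: [[-0.048, 0.977, 0.208], [0.999, 0.047, 0.011], [0.001, 0.209, -0.978]]
wrist_force: [-7.1, 1.6, 19.7]
opening: -0.002
```

>>> step_arm:
  motion:
    - {"rx":0,"ry":0,"rz":0,"dx":0,"dy":0,"dz":-0.001,"hand":0}
    - {"rx":0,"ry":0,"rz":0,"dx":0,"dy":0,"dz":0,"hand":0}
    - {"rx":0,"ry":0,"rz":0,"dx":0,"dy":0,"dz":0,"hand":0}
    - {"rx":0,"ry":0,"rz":0,"dx":0,"dy":0,"dz":0,"hand":0}
    - {"rx":0,"ry":0,"rz":0,"dx":0,"dy":0,"dz":0,"hand":0}

```text
time: 14.75
tcp_pos: [0.4185, -0.2264, 0.0607]
orientation: [[-0.048, 0.977, 0.208], [0.999, 0.047, 0.012], [0.001, 0.208, -0.978]]
wrist_force: [-3.9, 1.0, 10.2]
opening: 0.001
```

```bash
python3 snap.py 12 wrist scene side; python3 - <<'E'
import cv2
a=cv2.imread("pics/scene12.png")[150:290,240:400]
cv2.imwrite("pics/s12c.png",cv2.resize(a,None,fx=4,fy=4,interpolation=cv2.INTER_CUBIC))
a=cv2.imread("pics/side12.png")[150:310,225:345]
cv2.imwrite("pics/sd12c.png",cv2.resize(a,None,fx=3.7,fy=3.7,interpolation=cv2.INTER_CUBIC))
E
```

```text
14.75 [ 0.41852442 -0.22640261  0.06074303] [[-0.0484, 0.9769, 0.208], [0.9988, 0.047, 0.0115], [0.0015, 0.2083, -0.9781]] [-3.91046999  0.97248041 10.20913109] 0.0009008483334051285 [-0.577  0.237 -0.733  0.43   0.123 -0.615]
```

View pics/wrist12.png

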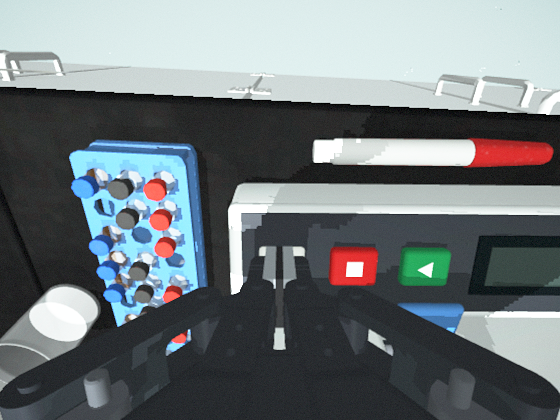

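View pics/sd12c.png

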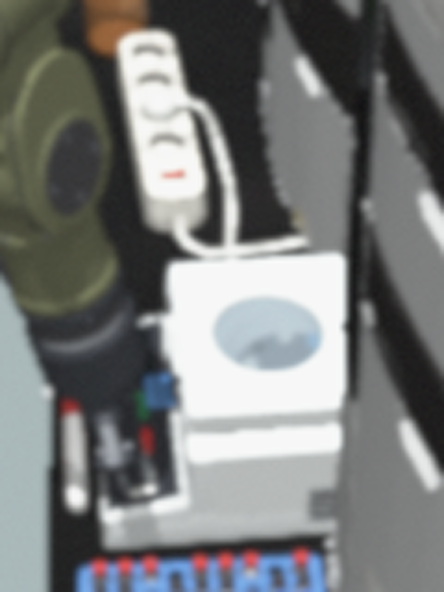

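View pics/s12c.png

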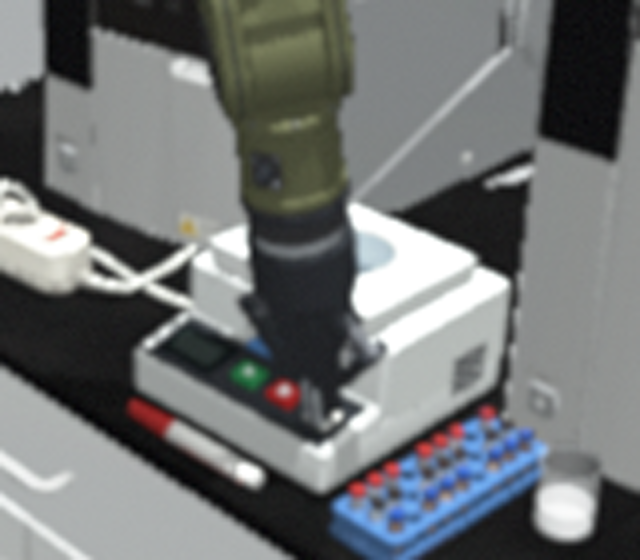

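```bash
python3 - <<'E'
from workcell import sense,snapshot
import cv2,numpy as np
im=[snapshot("side")["color"].astype(float) for _ in range(4)]
for a,b in zip(im,im[1:]):
    D=np.abs(a-b).mean(2);print("window",D[228:252,280:312].mean(),"lid plain",D[222:227,275:312].mean(),"strip",D[165:200,258:275].mean())
a=np.hstack([i[215:265,265:325] for i in im]).astype(np.uint8)
cv2.imwrite("pics/rot.png",cv2.resize(a[:,:,::-1],None,fx=3.3,fy=3.3,interpolation=cv2.INTER_CUBIC))
s=sense();print(s["time"],s["tcp_pos"],s["wrist_force"])
E
```

```text
window 0.35373263888888884 lid plain 0.0 strip 0.3574229691876751
window 0.33810763888888884 lid plain 0.0 strip 0.3607843137254902
window 0.3598090277777777 lid plain 0.0 strip 0.3602240896358543
15.1 [ 0.41850701 -0.22640182  0.06073493] [-4.56601635  1.01937327 10.23145287]
```

View pics/rot.png

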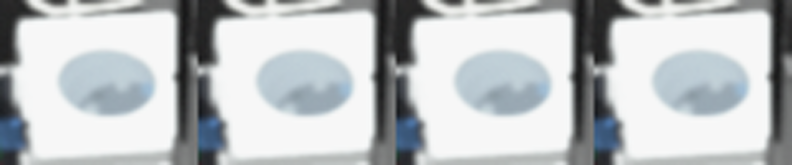

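```bash
python3 - <<'E'
import cv2,numpy as np
o=[]
for n,(r,c) in {"1":(140,317),"2":(232,300),"5":(181,293)}.items():
    a=cv2.imread(f"pics/wrist{n}.png")[r-16:r+16,c-28:c+28]
    o.append(cv2.resize(a,None,fx=10,fy=6,interpolation=cv2.INTER_NEAREST))
cv2.imwrite("pics/rk.png",np.vstack(o))
from h import *
# expected pixel of well ends / rocker ends under hypotheses in view 5 and 2, rocker centre (.4611,.138), yaw .066
for n in ("2","5"):
    w=pickle.load(open(f"cams{n}.pkl","rb"))["wrist"]
    ax=np.array([np.cos(.068),np.sin(.068)])
    for lab,u,z in [("L rim",-.012,.042),("L 46/48",-.012,.048),("L 44",-.012,.044),("L 40",-.012,.040),("R rim",.012,.042),("R 44",.012,.044),("R40",.012,.040),("R48",.012,.048)]:
        print(n,lab,proj(w,[.4611+u*ax[0],.138+u*ax[1],z]).round(1))
E
```

```text
2 L rim [[279.4 230.9]]
2 L 46/48 [[279.3 234.3]]
2 L 44 [[279.4 232. ]]
2 L 40 [[279.4 229.9]]
2 R rim [[318.5 230.8]]
2 R 44 [[318.9 231.9]]
2 R40 [[318.1 229.8]]
2 R48 [[319.8 234.2]]
5 L rim [[276.8 181.2]]
5 L 46/48 [[276.8 182.6]]
5 L 44 [[276.8 181.6]]
5 L 40 [[276.9 180.7]]
5 R rim [[309.5 181.1]]
5 R 44 [[309.8 181.6]]
5 R40 [[309.2 180.7]]
5 R48 [[310.3 182.6]]
```

View pics/rk.png

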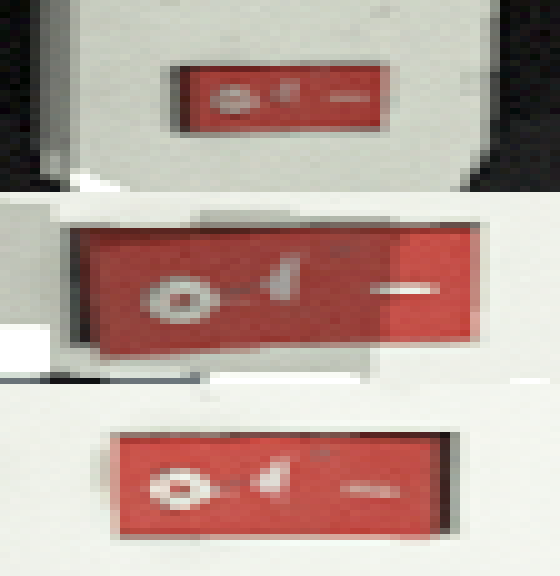

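```bash
python3 - <<'E'
from workcell import sense,order
s=sense();print(s["time"],s["tcp_pos"],s["wrist_force"]);print(order.finish_job())
E
```

```text
15.1 [ 0.41850701 -0.22640182  0.06073493] [-4.56601635  1.01937327 10.23145287]
the job is handed in; nothing more can be done
None
```

I did the three steps in the order asked and handed the job in at 15.1 s, with the white key still held down. One thing is unconfirmed: I could not see the rotor turning. Four side pictures through the lid window, about 0.05 s apart, showed no difference beyond noise.

- **Socket strip:** I pressed the raised half of the red rocker with up to 18 N. Afterwards the gap in its well had moved from the left end to the right end, so it had tipped over.
- **Lid:** I pushed it down onto its stop with 22 N. After I let go, its front corner sat where it should for a lid angle of about 0 to 0.015 rad. It was still shut in the last pictures.
- **White key:** I pressed it about 3 mm along its own axis until it stopped, then eased from about 20 N to about 10 N. It takes 4 N to press fully.
- **Everything else:** The fingers stayed clear of the green and red keys. The rack, beaker and marker looked unmoved in the last pictures. The amber bottle was barely in view, but the arm never went near it.

The wrist camera placed the rocker about 7 mm further left (world y) than the two fixed cameras did. I used the wrist camera's value, because it agreed best with where the fingers themselves appeared.

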